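# Fetch the loupe from behind the bottles for the print check

### The job

The loupe is hemmed in on its tray by the flask, the ink tin and the glue jar: first stand all three of them on the side mat and let go, leaving the loupe where it is. Then stand the loupe in the middle of the ring printed on the proof, while the three still wait on the mat, and after that put the flask, the tin and the jar each back on the very coaster it came from. Keep all four upright throughout.

Things in the scene. Friction and masses are not known exactly. Their poses are not given: they have to be found in the camera images.
- flask: Vacuum flask, dark steel with a black lid: the tallest of the three, plain upright cylinder 58 mm in diameter, 145 mm tall, about 0.32 kg (varies). Origin: centre of its underside; z up its axis. It starts on one of the tray's three coasters (which one varies) and must come back to that same spot.
- ink_tin: Ink tin, bare aluminium with a pale paper band and a flat metal lid: the widest of the three, plain upright cylinder 62 mm in diameter, 120 mm tall, about 0.4 kg (varies). Origin: centre of its underside; z up its axis. Starts on one of the three coasters and must come back to that same spot.
- glue_jar: Glue jar, white plastic with a white lid: the smallest of the three, plain upright cylinder 50 mm in diameter, 100 mm tall, about 0.2 kg (varies). Origin: centre of its underside; z up its axis. Starts on one of the three coasters and must come back to that same spot.
- loupe: Stand loupe (low magnifier): a round foot 40 mm in diameter, a clear barrel 36 mm, and on top a black ring 42 mm in diameter from 24 to 40 mm height with the lens in it; 40 mm tall in all, 0.08 kg. Origin: centre of its underside; z up its axis. It starts at the back of the tray, between the two side coasters and behind the front one.
- tray: Wooden tray, fixed, 170 mm (x, away from the robot) by 220 mm (y), floor 4 mm above the bench, rim 14 mm high. Origin: centre of its underside. Three flat black coasters, 68 mm across, are centred at tray (x, y) = (35, 62), (-27, 0), (35, -62) mm; the loupe starts near (35, 0). A paper clip and an eraser under 15 mm high lie at its two front corners.
- mat: Side mat: flat green cutting mat with a thin white border line, fixed, 320 mm (its x) by 130 mm (its y), 3 mm thick, empty at the start, to the left or to the right of the tray. Origin: centre of its underside. Anywhere on it will do for the three, upright with their centres over it.
- proof: Printed proof: white sheet with grey print on a yellow board, fixed, 220 mm (its x) by 155 mm (its y), top 5 mm above the bench, on the other side of the tray from the mat. Origin: centre of its underside.
- proof_ring (a point): Centre of the black printed ring (58 mm outside diameter) on the proof, on its top surface, at proof (x, y, z) = (45, 20, 5) mm. The loupe is to stand here.
Not all that is in view belongs to the job. Leave any orange look-alike of the loupe alone. Leave any pink look-alike of the ink_tin alone.

How it is judged:
By the outcome, as a careful person would: the job done as asked, in the order asked, and still so for the second after the job is handed in, with the robot touching nothing.
It also fails if it takes over 141 s, if anything falls off the work surface, if the arm or the gripper's body presses on something with over 40 N, if the wrist force passes 120 N, or if a joint passes its speed limit or range.

### The arm

A 6-joint arm with a two-finger parallel gripper is mounted at the origin on the work surface. World frame = base frame: x ahead of the robot, y to its left, z up, the work surface at z = 0. Lengths are in mm, angles in rad, forces in N, time in s.
With the tool pointing down it reaches from about 350 to 875 mm from the base axis. Payload 4.2 kg.
Tool frame: the origin (TCP) lies midway between the tips of the shut fingers; the grasp point (between the pads) lies 19 mm behind it (arm.grip_point_offset is the distance from the TCP to the grasp point, in mm); z points along the fingers, x is the direction in which the jaws open and shut, and the axes are right-handed (so a half turn about z gives the same grasp; the last joint's range is limited). The gripper opens to 85 mm and grips with 20 to 120 N. Pads are 22 mm wide; open, the fingers measure 114 mm over their backs; the gripper's body (76 mm by 85 mm) begins 54 mm behind the grasp point. The pads swing forward as they close: fully open they stand 13 mm farther back than shut.
Start: joints at [-1.091, 0.385, 0.008, 0, -1.194, -0.259], TCP at [136.899, -609.801, 209.312] pointing down, gripper open.
Joint ranges: [-3.14, 3.14], [-1.21, 2.06], [-1.07, 1.41], [-3.16, 2.05], [-2.99, -0.16], [-3.1, 3.1]. Speed limits (rad/s): [2.79, 2.79, 3.14, 3.14, 3.14, 3.14].

### API

Orientations are given as a unit quaternion [x, y, z, w].
In Python, from bench import arm gives the robot as it stands.
- The arm moves only by the tool move_arm, never from a script. Its argument "targets" is a list of rows, each a list of 7 numbers: the shift along the tool's x, y, z in cm, then the turn, a rotation vector about the tool's x, y, z in degrees, then the closure in counts, from 0 (fully open) to 255 (shut). In form: [[x, y, z, wx, wy, wz, grip], ...]. A call has 1 to 20 rows; each row is the pose to reach, as a shift and turn from the pose commanded when the call began, along the tool's axes at that moment; what a row does not reach only later rows make up. A row lasts 1/8 s, in which the tool goes at most 62.5 mm and 10.7 degrees, less where a joint would pass 70% of its speed; a pose out of reach is approached as far as the arm can. A call with a gripper value outside its range is refused whole. The fingers move at their own pace and stop on an object; the grip force is fixed at half the most. Time passes only in rows, so rows that repeat a pose let the fingers close. It gives the time, the measured TCP pose, the force and the opening at its end, in the units of the state.
- arm.read_state(): the state, without advancing time (a new reading comes with each control period).
- arm.get_image(name): name is "scene" or "side" or "wrist"; returns (picture, depth): 384x512x3 uint8, blue, green, red; 384x512 float32, mm along the optical axis (not along the pixel's ray), 0 where there is no reading.
- arm.camera_params(name): a dict with "mtx" (3x3 intrinsics, pixels), "world_to_cam" (4x4, takes a point from world to camera coordinates); the wrist camera has in their place "mount" (4x4, takes a point from camera to tool coordinates, whose origin is the TCP and whose axes are the tool frame's). Camera axes: x right, y down, z forward; pixel columns grow to the right and rows downward; lengths in mm; the calibration is good to about 2 mm. The wrist camera is an equidistant fisheye: a pixel r from the principal point sees the ray r / f radians off the axis. A picture is of the moment at which its call begins: read the wrist's pose just before it. camera_params takes no time and is no camera call.
- arm.job_done(): hands the job in, once; it reports no verdict.
Trained networks look in the newest picture that a camera, given by its name, has taken for a name from the list of things; names that differ only in an ending like _2 or _b are one class to them, and where a whole thing is asked for, a point or a joint stands for the part that bears it (a point fixed in the world has none). Each returns a list of dicts, best first, with "score" (0 to 1); they miss things now and then, are a little off and sometimes report something else, mostly with a low value. They report only what shows in the picture. A call takes as long as a camera call. They do not tell look-alikes from the thing itself.
- arm.search_frame(thing, camera): "bbox" ([left, top, right, bottom] in pixels, round what is visible of it).
- arm.tip_of(thing, camera): "uv" ([column, row] in pixels: a listed point, or the origin of a listed thing).
The state is a dict: "clock": time; "joints": joint angles; "joint_vel": joint speeds; "joint_efforts": joint torques, N m; "position": TCP position; "ee_rot": TCP orientation; "contact_force": force on the tool from outside, world axes, zero at the start; "wrist_torque": the same for the moment, N m; "gripper_width": finger opening in mm.
Only numpy, scipy, OpenCV 4.12 (cv2) and the standard library are available. Lean on these libraries where they do the work, as an engineer would, in place of code of your own. Each camera call takes 0.05 s, during which the arm holds its last target.

## Working session

There is one attempt and no reset: what is moved stays moved. The work goes in short steps, Python scripts to look and compute and a tool call to move; the robot and the scene stay as the last step left them, time stands still between calls to the robot, and variables do not carry over. Pictures are saved under pics/ and viewed, and the job is handed in when it is done.

Besides the shell and the picture viewer there is one more tool, called after "Emit:" by a JSON object that holds its "method" and its "body", one argument or row to a line. move_arm: Moves the arm, as the interface text tells. Its arguments: {"type":"object","properties":{"targets":{"type":"array","items":{"type":"array","items":{"type":"number"}}}},"required":["targets"]}

```bash
mkdir -p pics; ls; python3 - <<'E'
from bench import arm
import cv2,numpy as np
s=arm.read_state()
for k,v in s.items(): print(k,np.round(v,3))
for n in("scene","side","wrist"):
    im,d=arm.get_image(n); cv2.imwrite(f"pics/{n}0.png",im); np.save(f"{n}0.npy",d)
    p=arm.camera_params(n); print(n,{k:np.round(v,3).tolist() for k,v in p.items()})
E
```

```text
pics
clock 0.0
joints [-1.091  0.386  0.007 -0.    -1.194 -0.259]
joint_vel [-0.    -0.    -0.001 -0.    -0.     0.   ]
joint_efforts [-1.0000e-03 -3.9229e+01  1.8840e+01  4.1860e+00 -5.0000e-03  0.0000e+00]
position [ 136.758 -609.217  208.221]
ee_rot [ 0.625  0.781  0.001 -0.001]
contact_force [-0.207 -0.675  0.283]
wrist_torque [ 0.021 -0.036 -0.002]
gripper_width 85.479
scene {'mtx': [[355.97, 0.0, 257.687], [0.0, 355.97, 196.747], [0.0, 0.0, 1.0]], 'world_to_cam': [[-0.488, 0.872, -0.019, 257.666], [0.647, 0.347, -0.679, -330.912], [-0.585, -0.344, -0.734, 1324.556], [0.0, 0.0, 0.0, 1.0]]}
side {'mtx': [[353.866, 0.0, 257.826], [0.0, 353.866, 194.343], [0.0, 0.0, 1.0]], 'world_to_cam': [[0.824, -0.567, -0.002, -445.498], [-0.432, -0.625, -0.65, 287.516], [0.367, 0.537, -0.76, 610.388], [0.0, 0.0, 0.0, 1.0]]}
wrist {'mtx': [[297.319, 0.0, 253.473], [0.0, 297.319, 192.689], [0.0, 0.0, 1.0]], 'mount': [[1.0, 0.001, 0.0, 0.123], [-0.001, 0.957, 0.289, -72.933], [-0.0, -0.289, 0.957, -164.324], [0.0, 0.0, 0.0, 1.0]]}
```

View pics/scene0.png

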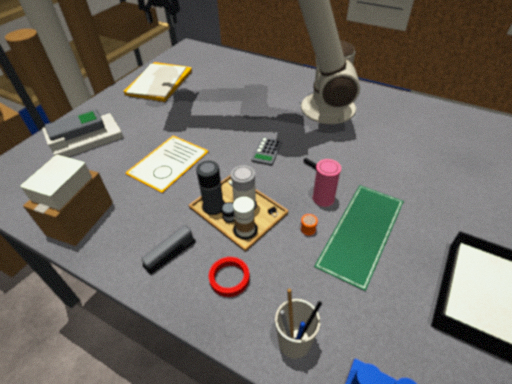

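View pics/side0.png

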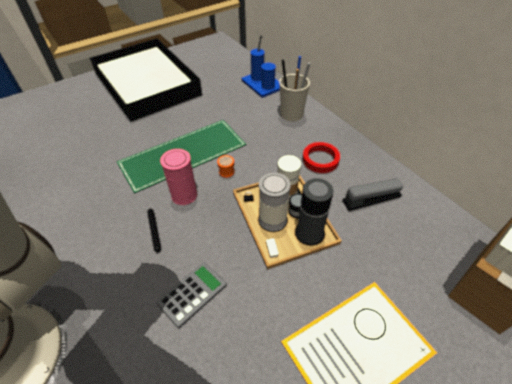

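View pics/wrist0.png

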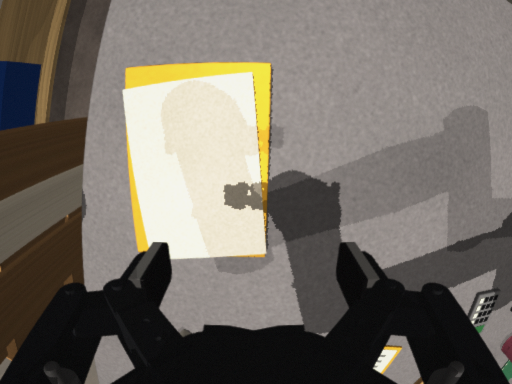

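The tin (scene 243,183) is on the front coaster, the flask (209,188) and the jar (245,215) are on the side coasters, and the loupe (230,213) is between them. The pink cylinder (326,183) and the orange puck (309,224) are the look-alikes. The ring is at scene (162,169) and side (370,324).

```bash
cat > h.py <<'E'
from bench import arm
import cv2,numpy as np
from scipy.optimize import least_squares
def cloud(n,im,d):
    p=arm.camera_params(n);K=p["mtx"];T=np.linalg.inv(np.array(p["world_to_cam"]))
    v,u=np.mgrid[:384,:512]; 
    P=np.stack([(u-K[0][2])/K[0][0]*d,(v-K[1][2])/K[1][1]*d,d],-1)
    W=P@T[:3,:3].T+T[:3,3]; W[d<=0]=np.nan
    return W
def proj(n,X):
    p=arm.camera_params(n);T=np.array(p["world_to_cam"]);X=np.atleast_2d(X)@T[:3,:3].T+T[:3,3]
    q=X@np.array(p["mtx"]).T; return q[:,:2]/q[:,2:]
def topl(n,uv,z):
    p=arm.camera_params(n);T=np.linalg.inv(np.array(p["world_to_cam"]));r=np.linalg.inv(p["mtx"])@np.append(uv,1.)
    r=T[:3,:3]@r;c=T[:3,3];return c+r*(z-c[2])/r[2]
E
python3 - <<'E'
from h import *
for n in("scene","side"):
    im=cv2.imread(f"pics/{n}0.png");W=cloud(n,im,np.load(f"{n}0.npy"))
    print(n)
    for t in("flask","ink_tin","glue_jar","loupe","proof_ring","tray","mat","proof"):
        a=arm.tip_of(t,n)
        z={'proof_ring':5}.get(t,4 if t in("flask","ink_tin","glue_jar","loupe") else 0)
        for b in a[:2]: print(t,round(b["score"],2),np.round(b["uv"],1),np.round(topl(n,b["uv"],z),1))
    hsv=cv2.cvtColor(im,cv2.COLOR_BGR2HSV)
    # bench plane check
    m=np.isfinite(W[...,2])&(abs(W[...,2])<20);print("bench z med",np.nanmedian(W[...,2][m]))
    g=(hsv[...,0]>60)&(hsv[...,0]<85)&(hsv[...,1]>100)
    k,l,st,c=cv2.connectedComponentsWithStats(g.astype(np.uint8))
    i=1+np.argmax(st[1:,4]);r=cv2.minAreaRect(np.array([topl(n,(u,v),3)[:2] for v,u in np.argwhere(l==i)],np.float32));print("mat",r)
    y=((hsv[...,0]>15)&(hsv[...,0]<35)&(hsv[...,1]>150)&(hsv[...,2]>120))
    k,l,st,c=cv2.connectedComponentsWithStats(y.astype(np.uint8))
    for i in np.argsort(-st[1:,4])[:4]+1:
        r=cv2.minAreaRect(np.array([topl(n,(u,v),3)[:2] for v,u in np.argwhere(l==i)],np.float32));print("yellow",c[i].round(),np.round(r[0]),np.round(r[1]),r[2])
    # tops
    for t,z in(("flask",149),("tin",124),("jar",104),("loupe",44)):
        cc=topl("scene",(0,0),0)
    box=(W[...,0]>200)&(W[...,0]<800)&(abs(W[...,1])<400)
    for z in(149,124,104,44):
        m=box&(abs(W[...,2]-z)<4);k,l,st,c=cv2.connectedComponentsWithStats(m.astype(np.uint8))
        for i in range(1,k):
            if st[i,4]>25: 
                Q=W[l==i];print(z,c[i].round(),st[i,4],np.round(Q.mean(0),1),np.round(np.ptp(Q,0)))
E
```

```text
scene
flask 0.56 [211.9 200. ] [ 591.1 -114.1    4. ]
ink_tin 0.91 [246.2 204.9] [560.8 -18.4   4. ]
ink_tin 0.71 [322.  193.6] [420.1 151.8   4. ]
glue_jar 0.68 [244.8 228.2] [633.5  20.2   4. ]
loupe 0.81 [305.5 225.3] [548.4 157.4   4. ]
loupe 0.62 [229.4 218.7] [625.5 -33.2   4. ]
proof_ring 0.78 [164.4 173.7] [ 570.4 -303.8    5. ]
proof_ring 0.49 [213.9 200.7] [ 591.3 -106.9    5. ]
tray 0.65 [239.8 210.6] [584.5 -25.3   0. ]
mat 0.65 [362.  231.2] [493.  294.5   0. ]
proof 0.71 [166.8 159.4] [ 510.6 -344.3    0. ]
proof 0.42 [240.6 209.6] [580.3 -25.2   0. ]
bench z med 1.2711266292855044Traceback (most recent call last):
  File "<stdin>", line 14, in <module>
  File "h.py", line 14, in topl
    p=arm.camera_params(n);T=np.linalg.inv(np.array(p["world_to_cam"]));r=np.linalg.inv(p["mtx"])@np.append(uv,1.)
ValueError: time passes only in moves, steps and waits
```

```bash
cat > h.py <<'E'
from bench import arm
import cv2,numpy as np
from scipy.optimize import least_squares
_C={}
def cp(n):
    if n not in _C:_C[n]={k:np.array(v) for k,v in arm.camera_params(n).items()}
    return _C[n]
def cloud(n,d):
    p=cp(n);K=p["mtx"];T=np.linalg.inv(p["world_to_cam"])
    v,u=np.mgrid[:384,:512]; 
    P=np.stack([(u-K[0][2])/K[0][0]*d,(v-K[1][2])/K[1][1]*d,d],-1)
    W=P@T[:3,:3].T+T[:3,3]; W[d<=0]=np.nan
    return W
def proj(n,X):
    p=cp(n);T=p["world_to_cam"];X=np.atleast_2d(X)@T[:3,:3].T+T[:3,3]
    q=X@p["mtx"].T; return q[:,:2]/q[:,2:]
def topl(n,uv,z):
    p=cp(n);T=np.linalg.inv(p["world_to_cam"]);uv=np.atleast_2d(uv)
    r=np.c_[uv,np.ones(len(uv))]@np.linalg.inv(p["mtx"]).T@T[:3,:3].T
    c=T[:3,3];return c+r*((z-c[2])/r[:,2])[:,None]
E
python3 - <<'E'
from h import *
for n in("scene","side"):
    im=cv2.imread(f"pics/{n}0.png");W=cloud(n,np.load(f"{n}0.npy"))
    print(n)
    if n=="side":
      for t in("flask","ink_tin","glue_jar","loupe","proof_ring","tray","mat","proof"):
        a=arm.tip_of(t,n)
        z={'proof_ring':5}.get(t,4 if t in("flask","ink_tin","glue_jar","loupe") else 0)
        for b in a[:2]: print(t,round(b["score"],2),np.round(b["uv"],1),np.round(topl(n,b["uv"],z)[0],1))
    hsv=cv2.cvtColor(im,cv2.COLOR_BGR2HSV)
    g=(hsv[...,0]>60)&(hsv[...,0]<85)&(hsv[...,1]>100)
    k,l,st,c=cv2.connectedComponentsWithStats(g.astype(np.uint8))
    i=1+np.argmax(st[1:,4]);r=cv2.minAreaRect(topl(n,np.argwhere(l==i)[:,::-1],3)[:,:2].astype(np.float32));print("mat",r)
    y=((hsv[...,0]>15)&(hsv[...,0]<35)&(hsv[...,1]>150)&(hsv[...,2]>120))
    k,l,st,c=cv2.connectedComponentsWithStats(y.astype(np.uint8))
    for i in np.argsort(-st[1:,4])[:4]+1:
        r=cv2.minAreaRect(topl(n,np.argwhere(l==i)[:,::-1],3)[:,:2].astype(np.float32));print("yellow",c[i].round(),np.round(r[0]),np.round(r[1]),r[2])
    box=(W[...,0]>200)&(W[...,0]<800)&(abs(W[...,1])<400)
    for z in(149,124,104,44):
        m=box&(abs(W[...,2]-z)<4);k,l,st,c=cv2.connectedComponentsWithStats(m.astype(np.uint8))
        for i in range(1,k):
            if st[i,4]>25: 
                Q=W[l==i];print(z,c[i].round(),st[i,4],np.round(Q.mean(0),1),np.round(np.ptp(Q,0)))
E
```

```text
scene
mat ((492.57489013671875, 293.56304931640625), (111.21536254882812, 304.4055480957031), 88.67214965820312)
yellow [166. 174.] [ 520. -332.] [159. 223.] 86.36479187011719
yellow [20. 35.] [  110. -1624.] [120. 138.] 26.709613800048828
yellow [241. 227.] [584. -32.] [220. 170.] 76.1080093383789
yellow [  7. 112.] [  575. -1062.] [124.  44.] 65.02143859863281
149 [207. 168.] 305 [609.4 -96.9 149.9] [60. 58.  8.]
149 [ 81. 175.] 49 [ 777.4 -360.   149.2] [47. 12.  8.]
124 [328. 167.] 298 [433.  160.3 121.9] [65. 62.  5.]
124 [242. 174.] 351 [563.2 -22.6 125.3] [63. 62.  8.]
124 [ 88. 179.] 96 [ 765.4 -362.3  122.7] [68. 38.  8.]
124 [209. 181.] 55 [624.3 -83.  124. ] [41. 44.  8.]
104 [326. 178.] 44 [455.9 164.  104.6] [28. 57.  7.]
104 [ 91. 186.] 59 [ 768.1 -356.5  104. ] [67. 12.  8.]
104 [210. 186.] 54 [623.9 -83.6 104. ] [43. 50.  8.]
104 [243. 186.] 52 [581.2  -9.6 104. ] [42. 54.  8.]
104 [243. 205.] 269 [638.1  23.1 104.8] [49. 50.  8.]
44 [323. 194.] 42 [456.5 165.5  43.7] [25. 53.  8.]
44 [100. 201.] 47 [ 767.5 -356.3   44.1] [66. 11.  7.]
44 [213. 202.] 42 [624.1 -83.4  
[... 1482 characters left out ...]
[490. 266.] 409 [ 752.6 -377.1  122.5] [66. 47.  8.]
104 [289. 164.] 320 [635.   18.1 105.5] [51. 50.  8.]
104 [179. 172.] 78 [426.7 134.2 104.1] [58. 34.  8.]
104 [273. 200.] 77 [547.5 -45.  104.1] [50. 42.  8.]
104 [312. 213.] 69 [ 590.6 -114.5  103.9] [42. 47.  8.]
104 [482. 278.] 84 [ 736.1 -381.7  104.1] [ 8. 37.  8.]
44 [225. 161.] 155 [555.3 163.8  42. ] [39. 43.  5.]
44 [182. 191.] 65 [425.  134.3  44.2] [57. 35.  8.]
44 [366. 194.] 111 [ 760.8 -110.5   44.5] [76. 48.  8.]
44 [295. 201.] 154 [615.2 -35.7  45.6] [37. 39.  8.]
44 [272. 218.] 59 [547.1 -45.3  43.5] [48. 42.  7.]
44 [309. 231.] 51 [ 590.5 -115.4   43.8] [39. 41.  8.]
44 [466. 293.] 66 [ 736.1 -381.6   44.3] [ 7. 37.  8.]
```

```bash
python3 - <<'E'
from h import *
from scipy.spatial.transform import Rotation as R
s=arm.read_state();r=R.from_quat(s["ee_rot"]).as_matrix();print(r.round(4),s["position"])
print(np.degrees(np.arctan2(r[1,0],r[0,0])))
print((np.array([540,-310,230])-[136.9,-609.8,209.3])@r)
E
```

```text
[[-2.190e-01  9.757e-01  1.000e-04]
 [ 9.757e-01  2.190e-01 -0.000e+00]
 [-0.000e+00  1.000e-04 -1.000e+00]] [ 136.93314644 -609.79443187  209.32073346]
102.65207484316676
[204.22853723 458.97831483 -20.68214448]
```

Emit:
{"method": "move_arm", "body": {
  "targets": [
    [20.4,45.9,-2.1,0,0,12.65,0],
    [20.4,45.9,-2.1,0,0,12.65,0],
    [20.4,45.9,-2.1,0,0,12.65,0],
    [20.4,45.9,-2.1,0,0,12.65,0],
    [20.4,45.9,-2.1,0,0,12.65,0],
    [20.4,45.9,-2.1,0,0,12.65,0],
    [20.4,45.9,-2.1,0,0,12.65,0],
    [20.4,45.9,-2.1,0,0,12.65,0],
    [20.4,45.9,-2.1,0,0,12.65,0],
    [20.4,45.9,-2.1,0,0,12.65,0],
    [20.4,45.9,-2.1,0,0,12.65,0]
  ]
}}

```text
clock: 2.33
position: [539.0, -311.1, 230.4]
ee_rot: [0.708, 0.707, -0.0, -0.0]
contact_force: [0.7, 0.0, 0.0]
gripper_width: 85.3
```

```bash
cat >> h.py <<'E'
from scipy.spatial.transform import Rotation as R
def wpose():
    s=arm.read_state();T=np.eye(4);T[:3,:3]=R.from_quat(s["ee_rot"]).as_matrix();T[:3,3]=s["position"];return T@cp("wrist")["mount"],s
def wtopl(T,uv,z):
    K=cp("wrist")["mtx"];uv=np.atleast_2d(uv).astype(float);d=(uv-[K[0,2],K[1,2]])/K[0,0];th=np.linalg.norm(d,axis=1)
    r=np.c_[d*(np.sin(th)/np.maximum(th,1e-9))[:,None],np.cos(th)]@T[:3,:3].T
    c=T[:3,3];return c+r*((z-c[2])/r[:,2])[:,None]
def wproj(T,X):
    K=cp("wrist")["mtx"];Ti=np.linalg.inv(T);p=np.atleast_2d(X)@Ti[:3,:3].T+Ti[:3,3]
    rho=np.hypot(p[:,0],p[:,1]);th=np.arctan2(rho,p[:,2]);return np.c_[p[:,0],p[:,1]]/rho[:,None]*th[:,None]*K[0,0]+[K[0,2],K[1,2]]
def wsnap(name):
    T,s=wpose();im,d=arm.get_image("wrist");cv2.imwrite(f"pics/{name}.png",im);np.savez(name,T=T,d=d,im=im);return T,im,d
E
python3 - <<'E'
from h import *
T,im,d=wsnap("w1")
for b in arm.tip_of("proof_ring","wrist"): print(b,wtopl(T,b["uv"],5))
E
```

```text
{'uv': [252.7, 180.7], 'score': 0.56} [[ 566.59769958 -311.77481512    5.        ]]
```

View pics/w1.png

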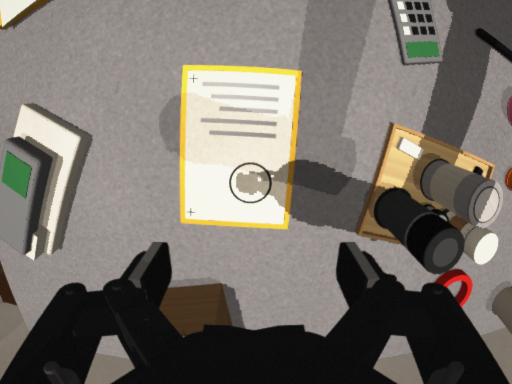

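The ring is at (250,183) on the proof. The tray is at the right, with the loupe partly hidden behind the flask. I'll fit the ring by its outline and cross-check it against the proof's rectangle.

```bash
python3 - <<'E'
from h import *
z=np.load("w1.npz");T=z["T"];im=z["im"]
crop=im[60:235,170:310]; cv2.imwrite("pics/w1c.png",cv2.resize(crop,None,fx=3.3,fy=3.3,interpolation=cv2.INTER_CUBIC))
g=cv2.cvtColor(im,cv2.COLOR_BGR2GRAY)
# ring model fit: minimise darkness along circle r=27.5 at z=5
from scipy.ndimage import map_coordinates
a=np.linspace(0,2*np.pi,240)
best=[]
gs=g.astype(float)
for x in np.arange(550,585,.5):
  for y in np.arange(-325,-295,.5):
    P=np.c_[x+28*np.cos(a),y+28*np.sin(a),0*a+5];uv=wproj(T,P)
    best.append((np.mean(map_coordinates(gs,[uv[:,1],uv[:,0]],order=1)),x,y))
print(sorted(best)[:6])
hsv=cv2.cvtColor(im,cv2.COLOR_BGR2HSV)
y=((hsv[...,0]>18)&(hsv[...,0]<35)&(hsv[...,1]>150)&(hsv[...,2]>120));y[:60]=0;y[:,:160]=0;y[:,320:]=0
p=wtopl(T,np.argwhere(y)[:,::-1],4)[:,:2].astype(np.float32);r=cv2.minAreaRect(p);print(r)
for yaw in (r[2],r[2]+90,r[2]+180,r[2]+270):
    t=np.radians(yaw);print(yaw,np.array(r[0])+[45*np.cos(t)-20*np.sin(t),45*np.sin(t)+20*np.cos(t)])
E
```

```text
[(np.float64(98.73995463599388), np.float64(569.5), np.float64(-315.5)), (np.float64(101.69840259565507), np.float64(570.0), np.float64(-315.5)), (np.float64(102.03122164037913), np.float64(569.5), np.float64(-315.0)), (np.float64(102.22101414181745), np.float64(569.5), np.float64(-316.0)), (np.float64(103.74433428830996), np.float64(569.0), np.float64(-315.5)), (np.float64(104.89288934237172), np.float64(570.0), np.float64(-315.0))]
((523.4581298828125, -332.85809326171875), (155.44517517089844, 220.04702758789062), 86.51006317138672)
86.51006317138672 [ 506.23451516 -286.72408091]
176.51006317138672 [ 477.32411753 -350.08170799]
266.5100631713867 [ 540.68174461 -378.99210562]
356.5100631713867 [ 569.59214224 -315.63447854]
```

View pics/w1c.png

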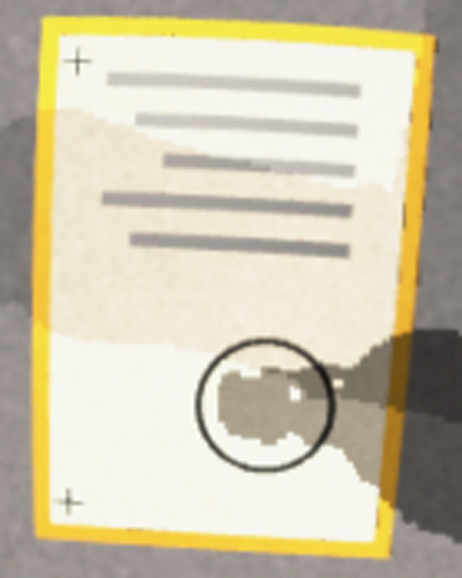

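The ring fit and the rectangle model agree, giving the ring at (569.5, −315.5). Next I'll look at the tray from above.

Emit:
{"method": "move_arm", "body": {
  "targets": [
    [28,4,-5,0,0,0,0],
    [28,4,-5,0,0,0,0],
    [28,4,-5,0,0,0,0],
    [28,4,-5,0,0,0,0],
    [28,4,-5,0,0,0,0],
    [28,4,-5,0,0,0,0],
    [28,4,-5,0,0,0,0]
  ]
}}

```text
clock: 3.3
position: [579.6, -31.2, 280.2]
ee_rot: [0.707, 0.707, -0.0, -0.0]
contact_force: [0.2, -0.3, 0.2]
gripper_width: 85.4
```

```bash
python3 - <<'E'
from h import *
T,im,d=wsnap("w2");print(arm.read_state()["position"],arm.read_state()["joints"])
for t,z in(("flask",149),("ink_tin",124),("glue_jar",104),("loupe",44)):
    for b in arm.search_frame(t,"wrist")[:2]: print(t,b)
E
```

```text
[579.5712706  -31.57321212 280.13439781] [ 2.24501636e-01  2.68363118e-01  1.56867171e-02  1.72887985e-05
 -1.31872743e+00 -1.79702865e+00]
flask {'bbox': [164.2, 155.4, 227.7, 230.7], 'score': 0.62}
ink_tin {'bbox': [359.6, 30.7, 437.1, 84.0], 'score': 0.85}
ink_tin {'bbox': [231.3, 120.1, 287.9, 182.9], 'score': 0.78}
glue_jar {'bbox': [271.9, 177.9, 317.1, 232.4], 'score': 0.85}
loupe {'bbox': [364.0, 128.8, 397.6, 161.7], 'score': 0.84}
loupe {'bbox': [237.4, 178.0, 261.9, 203.6], 'score': 0.56}
```

View pics/w2.png

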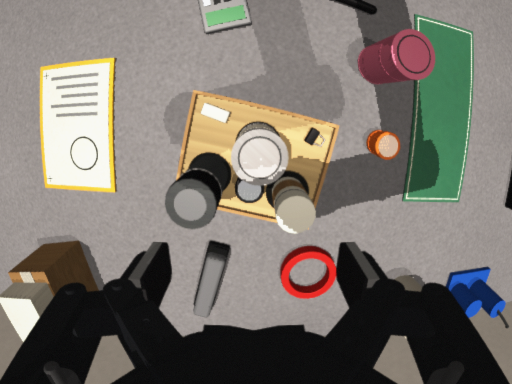

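In the wrist view: flask top (193,202), tin (262,157), jar (295,210), loupe (249,189). The look-alikes are the orange puck (383,145) and the pink tin (411,55). The mat is at the right.

```bash
python3 - <<'E'
from h import *
z=np.load("w2.npz");T=z["T"];im=z["im"];d=z["d"]
K=cp("wrist")["mtx"];v,u=np.mgrid[:384,:512];a=np.stack([(u-K[0,2])/K[0,0],(v-K[1,2])/K[0,0]],-1);th=np.linalg.norm(a,axis=-1)
P=np.concatenate([a*(np.tan(th)/th*d)[...,None],d[...,None]],-1);W=P@T[:3,:3].T+T[:3,3]
for t,z0,D in(("flask",149,58),("tin",124,62),("jar",104,50),("loupe",44,42)):
    m=(abs(W[...,2]-z0)<4)&(W[...,0]>480)&(W[...,0]<720)&(abs(W[...,1]+30)<130)&(d>0)
    k,l,st,c=cv2.connectedComponentsWithStats(m.astype(np.uint8))
    i=1+np.argmax(st[1:,4]);uv=np.argwhere(l==i)[:,::-1]
    Q=wtopl(T,uv,z0)[:,:2].astype(np.float32);(cc,r)=cv2.minEnclosingCircle(Q)
    print(t,st[i,4],np.round(Q.mean(0),1),np.round(cc,1),round(r,1),"z",np.median(W[l==i][:,2]).round(1))
hsv=cv2.cvtColor(im,cv2.COLOR_BGR2HSV)
g=(hsv[...,0]>60)&(hsv[...,0]<85)&(hsv[...,1]>90)
k,l,st,c=cv2.connectedComponentsWithStats(g.astype(np.uint8))
i=1+np.argmax(st[1:,4]);print("mat",cv2.minAreaRect(wtopl(T,np.argwhere(l==i)[:,::-1],3)[:,:2].astype(np.float32)))
# tray from wood
w=(hsv[...,0]>8)&(hsv[...,0]<25)&(hsv[...,1]>90)&(u>160)&(u<345)&(v>85)&(v<235)
k,l,st,c=cv2.connectedComponentsWithStats(w.astype(np.uint8))
i=1+np.argmax(st[1:,4]);print("tray",cv2.minAreaRect(wtopl(T,np.argwhere(l==i)[:,::-1],14)[:,:2].astype(np.float32)))
np.save("W2.npy",W)
E
```

```text
flask 2084 [607.1 -98.2] [607.6 -98.7] 29.4 z 148.7
tin 2540 [562.4 -24.6] [562.8 -24.5] 31.5 z 124.3
jar 1212 [636.5  20.9] [636.8  21. ] 25.8 z 103.8
loupe 495 [625.2 -38.5] [621.4 -37.3] 20.7 z 44.0
mat ((496.28265380859375, 292.6158447265625), (112.73206329345703, 302.6973571777344), 88.90447235107422)
tray ((589.0888671875, -30.761398315429688), (220.25942993164062, 169.99163818359375), 76.58000946044922)
```

The measured tops match the coaster model to about 1 mm (tray centre 589,−31, yaw −13.4°). Jar first.

Emit:
{"method": "move_arm", "body": {
  "targets": [
    [5.2,5.7,6,0,0,0,0],
    [5.2,5.7,13,0,0,0,0],
    [5.2,5.7,13,0,0,0,0],
    [5.2,5.7,13,0,0,0,0],
    [5.2,5.7,18,0,0,0,0],
    [5.2,5.7,21.7,0,0,0,0],
    [5.2,5.7,21.7,0,0,0,0],
    [5.2,5.7,21.7,0,0,0,0],
    [5.2,5.7,21.7,0,0,0,255],
    [5.2,5.7,21.7,0,0,0,255],
    [5.2,5.7,21.7,0,0,0,255],
    [5.2,5.7,21.7,0,0,0,255],
    [5.2,5.7,21.7,0,0,0,255],
    [5.2,5.7,21.7,0,0,0,255],
    [5.2,5.7,21.7,0,0,0,255],
    [5.2,5.7,21.7,0,0,0,255]
  ]
}}

```text
clock: 5.55
position: [638.4, 21.8, 65.4]
ee_rot: [0.707, 0.707, 0.001, 0.001]
contact_force: [-0.6, -0.5, 5.7]
gripper_width: 48.0
```

Emit:
{"method": "move_arm", "body": {
  "targets": [
    [0,0,-2,0,0,0,255],
    [0,0,-5,0,0,0,255],
    [0,0,-7,0,0,0,255],
    [3,-1,-7,0,0,0,255],
    [7,-2.5,-7,0,0,0,255],
    [12,-4.5,-7,0,0,0,255],
    [17,-6.5,-7,0,0,0,255],
    [22,-8.5,-7,0,0,0,255],
    [25.5,-11,-7,0,0,0,255],
    [27.1,-15,-7,0,0,0,255],
    [27.1,-19,-7,0,0,0,255],
    [27.1,-21.5,-7,0,0,0,255],
    [27.1,-22.2,-7,0,0,0,255],
    [27.1,-22.2,-7,0,0,0,255]
  ]
}}

```text
clock: 7.3
position: [415.1, 292.9, 133.4]
ee_rot: [0.707, 0.707, 0.0, -0.0]
contact_force: [0.2, 0.2, -2.5]
gripper_width: 47.7
```

```bash
python3 - <<'E'
from h import *
im,d=arm.get_image("scene");cv2.imwrite("pics/s2.png",im);im,d=arm.get_image("side");cv2.imwrite("pics/d2.png",im)
E
```

```text
(no output)
```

View pics/s2.png

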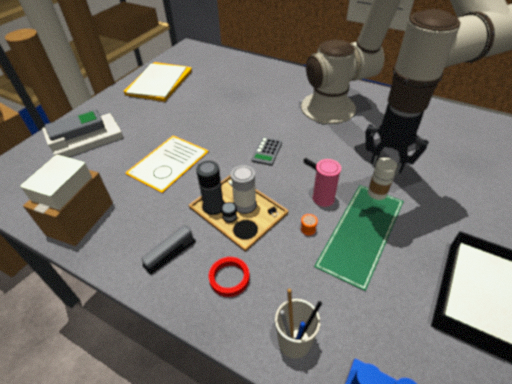

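View pics/d2.png

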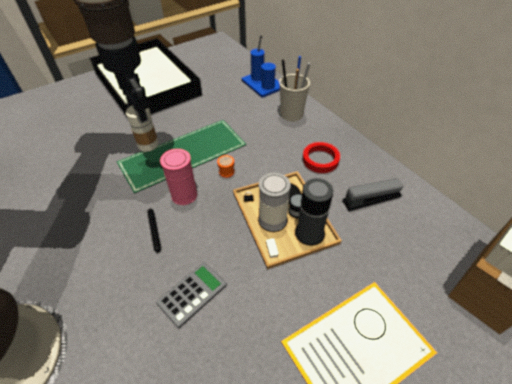

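Jar held, about 2.5 N, upright. Lowering it onto the mat.

Emit:
{"method": "move_arm", "body": {
  "targets": [
    [0,0,3,0,0,0,255],
    [0,0,5.5,0,0,0,255],
    [0,0,6.6,0,0,0,255],
    [0,0,6.9,0,0,0,255],
    [0,0,6.9,0,0,0,255],
    [0,0,6.9,0,0,0,0],
    [0,0,6.9,0,0,0,0],
    [0,0,6.9,0,0,0,0],
    [0,0,6.9,0,0,0,0],
    [0,0,6.9,0,0,0,0],
    [0,0,6.9,0,0,0,0],
    [0,0,3,0,0,0,0],
    [0,0,-3,0,0,0,0],
    [0,0,-9,0,0,0,0],
    [0,0,-9,0,0,0,0]
  ]
}}

```text
clock: 9.28
position: [417.3, 295.0, 229.0]
ee_rot: [0.707, 0.707, 0.006, -0.0]
contact_force: [-0.2, 0.3, -1.1]
gripper_width: 85.2
```

```bash
python3 - <<'E'
from h import *
T,im,d=wsnap("w3");s=arm.read_state();print(s["position"],s["joint_vel"],s["contact_force"],s["gripper_width"])
E
```

```text
[415.72682321 293.69854515 225.70187708] [ 4.34400648e-04  4.29453690e-02 -7.30473229e-02 -2.01671359e-02
  5.63781177e-03  9.67960729e-05] [-0.29147912  0.1145615  -0.59023645] 85.21142654496803
```

View pics/w3.png

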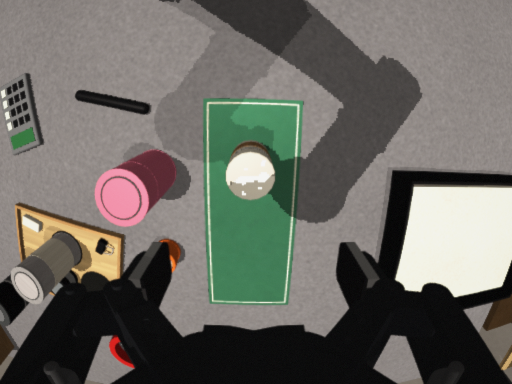

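The jar stands on the mat at (250,175). Tin next.

Emit:
{"method": "move_arm", "body": {
  "targets": [
    [-3,1.4,0,0,0,0,0],
    [-8,3.7,0,0,0,0,0],
    [-13.5,6.3,0,0,0,0,0],
    [-19,8.9,0,0,0,0,0],
    [-24.5,11.4,0,0,0,0,0],
    [-29.5,13.8,2,0,0,0,0],
    [-31.7,14.8,4,0,0,0,0],
    [-31.7,14.8,5,0,0,0,0],
    [-31.7,14.8,5,0,0,0,0],
    [-31.7,14.8,9,0,0,0,0],
    [-31.7,14.8,13,0,0,0,0],
    [-31.7,14.8,14.2,0,0,0,0],
    [-31.7,14.8,14.2,0,0,0,0],
    [-31.7,14.8,14.2,0,0,0,255],
    [-31.7,14.8,14.2,0,0,0,255],
    [-31.7,14.8,14.2,0,0,0,255],
    [-31.7,14.8,14.2,0,0,0,255],
    [-31.7,14.8,14.2,0,0,0,255],
    [-31.7,14.8,14.2,0,0,0,255],
    [-31.7,14.8,14.2,0,0,0,255]
  ]
}}

```text
clock: 11.82
position: [564.8, -24.1, 83.8]
ee_rot: [0.707, 0.707, 0.002, 0.002]
contact_force: [-0.8, -0.2, 5.5]
gripper_width: 59.5
```

Emit:
{"method": "move_arm", "body": {
  "targets": [
    [0,0,-2,0,0,0,255],
    [0,0,-5,0,0,0,255],
    [0,0,-7,0,0,0,255],
    [3,-0.3,-7.5,0,0,0,255],
    [7,-1,-7.5,0,0,0,255],
    [12,-2,-7.5,0,0,0,255],
    [17,-3,-7.5,0,0,0,255],
    [22,-4,-7.5,0,0,0,255],
    [27,-5,-7.5,0,0,0,255],
    [30.5,-5.5,-7.5,0,0,0,255],
    [31.7,-5.5,-7.5,0,0,0,255],
    [31.7,-5.5,-7.5,0,0,0,255],
    [31.7,-5.5,-7.5,0,0,0,255]
  ]
}}

```text
clock: 13.45
position: [507.8, 291.4, 155.9]
ee_rot: [0.708, 0.707, -0.001, -0.0]
contact_force: [-0.4, -0.2, -4.4]
gripper_width: 59.6
```

```bash
python3 - <<'E'
from h import *
im,d=arm.get_image("side");cv2.imwrite("pics/d3.png",im)
E
```

```text
(no output)
```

View pics/d3.png

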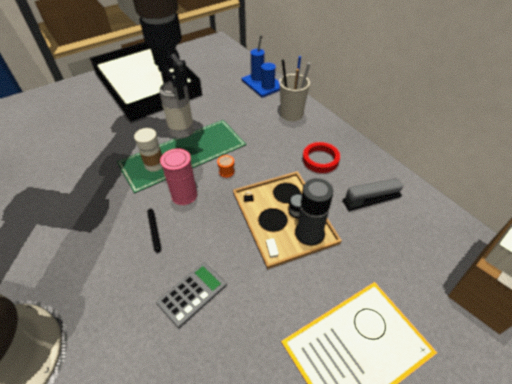

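Emit:
{"method": "move_arm", "body": {
  "targets": [
    [0,0,3,0,0,0,255],
    [0,0,5.5,0,0,0,255],
    [0,0,7,0,0,0,255],
    [0,0,7.35,0,0,0,255],
    [0,0,7.35,0,0,0,255],
    [0,0,7.35,0,0,0,0],
    [0,0,7.35,0,0,0,0],
    [0,0,7.35,0,0,0,0],
    [0,0,7.35,0,0,0,0],
    [0,0,7.35,0,0,0,0],
    [0,0,7.35,0,0,0,0],
    [0,0,5,0,0,0,0],
    [0,0,0,0,0,0,0],
    [0,0,-5,0,0,0,0],
    [0,0,-8,0,0,0,0],
    [0,0,-8,0,0,0,0]
  ]
}}

```text
clock: 15.5
position: [509.3, 293.7, 239.6]
ee_rot: [0.707, 0.707, 0.003, 0.0]
contact_force: [-0.1, 0.1, -0.1]
gripper_width: 85.5
```

```bash
python3 - <<'E'
from h import *
T,im,d=wsnap("w4");s=arm.read_state();print(s["position"],s["contact_force"],s["gripper_width"])
E
```

```text
[508.20674404 293.03167772 237.28205188] [-0.71061457  0.19829716 -0.48056443] 85.41042632419614
```

View pics/w4.png

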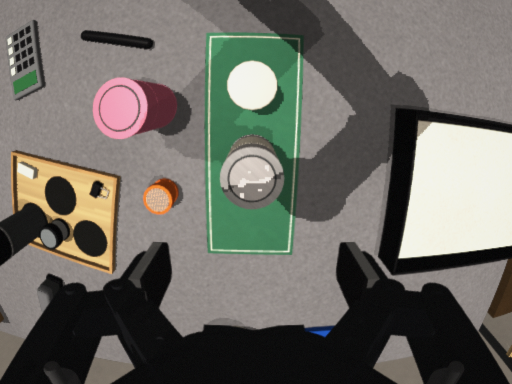

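Jar (252,86) and tin (252,177) both stand on the mat. Flask next.

Emit:
{"method": "move_arm", "body": {
  "targets": [
    [-3,0.8,0,0,0,0,0],
    [-8,2,0,0,0,0,0],
    [-13.5,3.4,0,0,0,0,0],
    [-19,4.8,0,0,0,0,0],
    [-25,6.3,0,0,0,0,0],
    [-31,7.8,1,0,0,0,0],
    [-36.5,9.2,3,0,0,0,0],
    [-39.1,9.9,4,0,0,0,0],
    [-39.1,9.9,4,0,0,0,0],
    [-39.1,9.9,9,0,0,0,0],
    [-39.1,9.9,12.5,0,0,0,0],
    [-39.1,9.9,13.5,0,0,0,0],
    [-39.1,9.9,13.5,0,0,0,0],
    [-39.1,9.9,13.5,0,0,0,255],
    [-39.1,9.9,13.5,0,0,0,255],
    [-39.1,9.9,13.5,0,0,0,255],
    [-39.1,9.9,13.5,0,0,0,255],
    [-39.1,9.9,13.5,0,0,0,255],
    [-39.1,9.9,13.5,0,0,0,255],
    [-39.1,9.9,13.5,0,0,0,255]
  ]
}}

```text
clock: 18.05
position: [608.7, -98.4, 103.7]
ee_rot: [0.707, 0.707, 0.002, 0.002]
contact_force: [0.2, -0.1, 7.1]
gripper_width: 56.1
```

Emit:
{"method": "move_arm", "body": {
  "targets": [
    [0,0,-2,0,0,0,255],
    [0,0,-5,0,0,0,255],
    [0,0,-8,0,0,0,255],
    [0,0,-8,0,0,0,255],
    [3,0,-8,0,0,0,255],
    [7,-0.1,-8,0,0,0,255],
    [12,-0.2,-8,0,0,0,255],
    [17,-0.3,-8,0,0,0,255],
    [22,-0.4,-8,0,0,0,255],
    [27,-0.5,-8,0,0,0,255],
    [32,-0.6,-8,0,0,0,255],
    [36,-0.7,-8,0,0,0,255],
    [38.5,-0.7,-8,0,0,0,255],
    [39.1,-0.7,-8,0,0,0,255],
    [39.1,-0.7,-8,0,0,0,255],
    [39.1,-0.7,-8,0,0,0,255]
  ]
}}

```text
clock: 20.05
position: [600.1, 291.4, 181.1]
ee_rot: [0.708, 0.707, -0.0, -0.0]
contact_force: [0.8, -0.1, -3.7]
gripper_width: 55.9
```

```bash
python3 - <<'E'
from h import *
im,d=arm.get_image("side");cv2.imwrite("pics/d4.png",im)
E
```

```text
(no output)
```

View pics/d4.png

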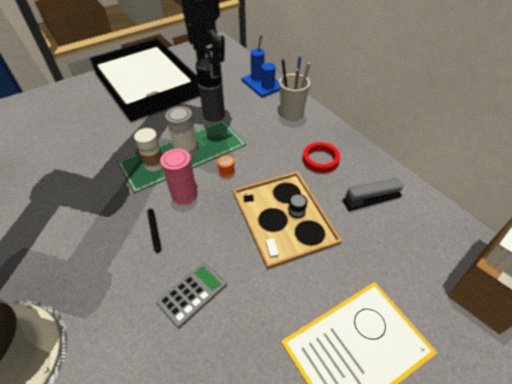

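Emit:
{"method": "move_arm", "body": {
  "targets": [
    [0,0,3,0,0,0,255],
    [0,0,6,0,0,0,255],
    [0,0,7.5,0,0,0,255],
    [0,0,7.85,0,0,0,255],
    [0,0,7.85,0,0,0,255],
    [0,0,7.85,0,0,0,0],
    [0,0,7.85,0,0,0,0],
    [0,0,7.85,0,0,0,0],
    [0,0,7.85,0,0,0,0],
    [0,0,7.85,0,0,0,0],
    [0,0,7.85,0,0,0,0],
    [0,0,5,0,0,0,0],
    [0,0,0,0,0,0,0],
    [0,0,-5,0,0,0,0],
    [0,0,-6,0,0,0,0],
    [0,0,-6,0,0,0,0]
  ]
}}

```text
clock: 22.1
position: [600.0, 292.9, 241.7]
ee_rot: [0.707, 0.707, 0.001, -0.0]
contact_force: [0.2, -0.3, -0.9]
gripper_width: 85.5
```

```bash
python3 - <<'E'
from h import *
T,im,d=wsnap("w5");s=arm.read_state();print(s["position"],s["contact_force"],s["gripper_width"])
E
```

```text
[599.42505673 292.56566188 240.11929645] [ 0.03235654  1.26859658 -0.49677131] 85.75074512096857
```

View pics/w5.png

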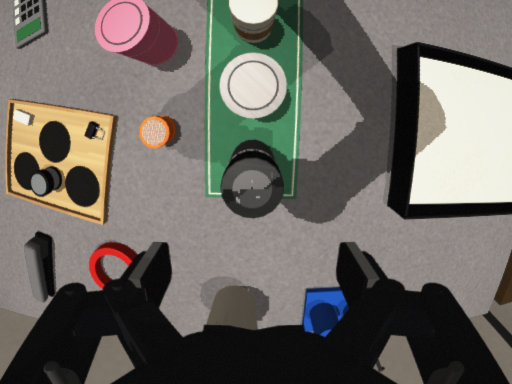

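All three stand on the mat, with the flask at (252,180). Next I'll hover near the loupe and measure it. It's the black one at (46,181); the orange one at (157,131) is left alone.

Emit:
{"method": "move_arm", "body": {
  "targets": [
    [-3,0,0,0,0,0,0],
    [-8,0,0,0,0,0,0],
    [-13,0,0,0,0,0,0],
    [-18,0,1,0,0,0,0],
    [-23,-1,3,0,0,0,0],
    [-28,-1,5,0,0,0,0],
    [-32,-1,7,0,0,0,0],
    [-33,-1,8,0,0,0,0],
    [-33,-1,8,0,0,0,0],
    [-33,-1,8,0,0,0,0]
  ]
}}

```text
clock: 23.4
position: [590.5, -36.5, 161.7]
ee_rot: [0.707, 0.708, 0.0, 0.0]
contact_force: [0.3, 0.6, 0.2]
gripper_width: 85.6
```

```bash
python3 - <<'E'
from h import *
T,im,d=wsnap("w6");s=arm.read_state();print(s["position"])
K=cp("wrist")["mtx"];v,u=np.mgrid[:384,:512];a=np.stack([(u-K[0,2])/K[0,0],(v-K[1,2])/K[0,0]],-1);th=np.linalg.norm(a,axis=-1)
P=np.concatenate([a*(np.tan(th)/th*d)[...,None],d[...,None]],-1);W=P@T[:3,:3].T+T[:3,3]
m=(abs(W[...,2]-44)<4)&(abs(W[...,0]-622)<40)&(abs(W[...,1]+38)<40)
k,l,st,c=cv2.connectedComponentsWithStats(m.astype(np.uint8));i=1+np.argmax(st[1:,4])
Q=wtopl(T,np.argwhere(l==i)[:,::-1],44)[:,:2].astype(np.float32);print(c[i],st[i,4],Q.mean(0),cv2.minEnclosingCircle(Q),np.median(W[l==i][:,2]))
print(arm.tip_of("loupe","wrist")[:2])
h=cv2.resize(im[120:260,180:330],None,fx=4,fy=4,interpolation=cv2.INTER_CUBIC);cv2.imwrite("pics/w6c.png",h)
E
```

```text
[590.59047003 -36.21741165 161.94199715]
[252.41573034 209.96308186] 1246 [621.0787   -37.156075] ((621.3103637695312, -36.757389068603516), 21.24390983581543) 43.94016629504898
[{'uv': [253.2, 199.2], 'score': 0.97}, {'uv': [417.9, 144.8], 'score': 0.61}]
```

View pics/w6c.png

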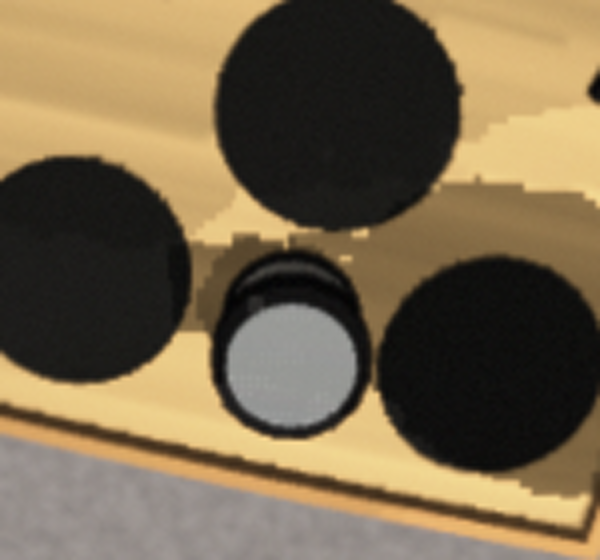

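Emit:
{"method": "move_arm", "body": {
  "targets": [
    [0,3.1,3,0,0,0,0],
    [0,3.1,7,0,0,0,0],
    [0,3.1,11,0,0,0,0],
    [0,3.1,13.5,0,0,0,0],
    [0,3.1,14.3,0,0,0,0],
    [0,3.1,14.3,0,0,0,0],
    [0,3.1,14.3,0,0,0,0],
    [0,3.1,14.3,0,0,0,255],
    [0,3.1,14.3,0,0,0,255],
    [0,3.1,14.3,0,0,0,255],
    [0,3.1,14.3,0,0,0,255],
    [0,3.1,14.3,0,0,0,255],
    [0,3.1,14.3,0,0,0,255],
    [0,3.1,14.3,0,0,0,255],
    [0,3.1,14.3,0,0,0,255],
    [0,3.1,14.3,0,0,0,255]
  ]
}}

```text
clock: 25.5
position: [624.5, -37.1, 22.1]
ee_rot: [0.706, 0.708, 0.003, 0.003]
contact_force: [-0.0, 0.6, 11.3]
gripper_width: 0.2
```

The fingers shut to 0, so it didn't grip. Looking before moving.

```bash
python3 - <<'E'
from h import *
T,im,d=wsnap("w7");s=arm.read_state();print(s["position"],s["gripper_width"],s["contact_force"])
im2,d=arm.get_image("side");cv2.imwrite("pics/d5.png",cv2.resize(im2[130:290,190:390],None,fx=4,fy=3.7,interpolation=cv2.INTER_CUBIC))
im2,d=arm.get_image("scene");cv2.imwrite("pics/s5.png",cv2.resize(im2[120:260,160:320],None,fx=4,fy=4,interpolation=cv2.INTER_CUBIC))
E
```

```text
[624.50614034 -37.09505623  22.12583692] 0.21417109440181323 [ 0.41088955 -0.23998899 10.9502215 ]
```

View pics/w7.png

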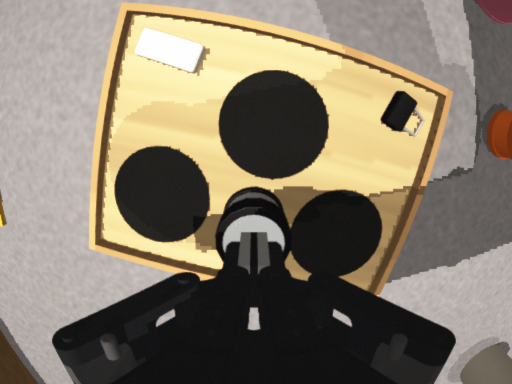

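View pics/d5.png

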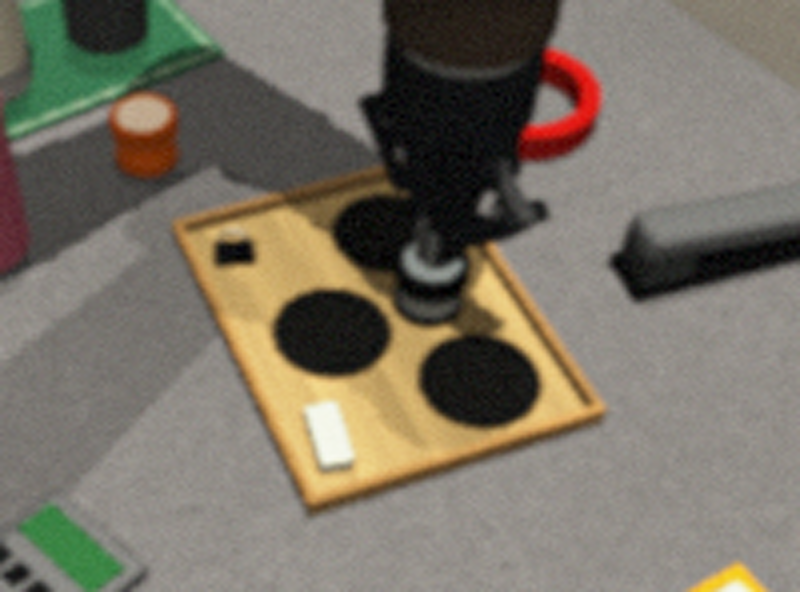

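View pics/s5.png

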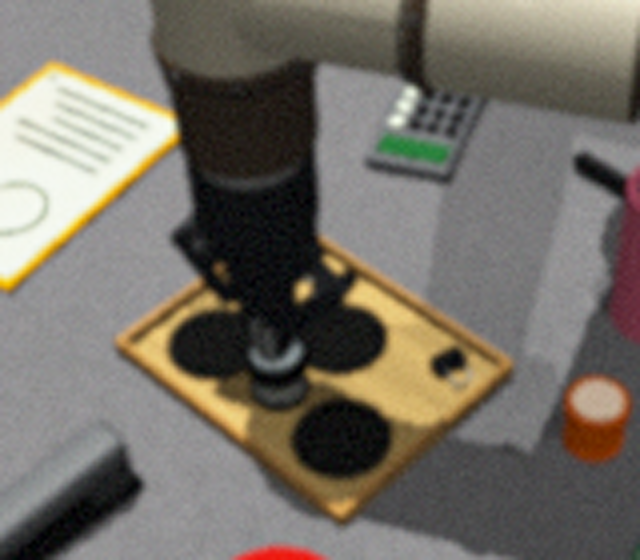

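```bash
python3 - <<'E'
from h import *
z=np.load("w7.npz");T=z["T"];d=z["d"];im=z["im"]
K=cp("wrist")["mtx"];v,u=np.mgrid[:384,:512];a=np.stack([(u-K[0,2])/K[0,0],(v-K[1,2])/K[0,0]],-1);th=np.linalg.norm(a,axis=-1)
P=np.concatenate([a*(np.tan(th)/th*d)[...,None],d[...,None]],-1);W=P@T[:3,:3].T+T[:3,3]
for r in range(185,275,5): print(r,[ (c,W[r,c].round(0).tolist()) for c in (230,253,278)])
print("TCP proj",wproj(T,[[624.5,-37,22],[621,-37,44],[621,-37,4]]))
cv2.imwrite("pics/w7c.png",cv2.resize(im[170:300,180:330],None,fx=4.5,fy=4.5,interpolation=cv2.INTER_CUBIC))
E
```

```text
185 [(230, [601.0, -52.0, 5.0]), (253, [602.0, -37.0, 3.0]), (278, [602.0, -21.0, 3.0])]
190 [(230, [605.0, -52.0, 3.0]), (253, [603.0, -37.0, 10.0]), (278, [605.0, -21.0, 3.0])]
195 [(230, [609.0, -52.0, 2.0]), (253, [604.0, -37.0, 17.0]), (278, [608.0, -21.0, 3.0])]
200 [(230, [610.0, -51.0, 10.0]), (253, [602.0, -37.0, 33.0]), (278, [610.0, -21.0, 9.0])]
205 [(230, [606.0, -50.0, 28.0]), (253, [602.0, -37.0, 40.0]), (278, [613.0, -21.0, 9.0])]
210 [(230, [605.0, -49.0, 39.0]), (253, [603.0, -37.0, 44.0]), (278, [607.0, -24.0, 36.0])]
215 [(230, [606.0, -49.0, 45.0]), (253, [606.0, -37.0, 45.0]), (278, [607.0, -24.0, 43.0])]
220 [(230, [609.0, -49.0, 43.0]), (253, [609.0, -37.0, 43.0]), (278, [609.0, -24.0, 44.0])]
225 [(230, [611.0, -49.0, 45.0]), (253, [612.0, -37.0, 44.0]), (278, [612.0, -24.0, 44.0])]
230 [(230, [614.0, -49.0, 45.0]), (253, [615.0, -37.0, 43.0]), (278, [614.0, -24.0, 45.0])]
235 [(230, [617.0, -49.0, 45.0]), (253, [614.0, -37.0, 51.0]), (278, [617.0, -24.0, 45.0])]
240 [(230, [620.0, -49.0, 44.0]), (253, [614.0, -37.0, 57.0]), (278, [620.0, -24.0, 45.0])]
245 [(230, [618.0, -48.0, 54.0]), (253, [613.0, -37.0, 64.0]), (278, [618.0, -25.0, 56.0])]
250 [(230, [618.0, -48.0, 60.0]), (253, [613.0, -37.0, 69.0]), (278, [617.0, -25.0, 61.0])]
255 [(230, [619.0, -48.0, 64.0]), (253, [550.0, -37.0, 186.0]), (278, [618.0, -25.0, 64.0])]
260 [(230, [618.0, -47.0, 70.0]), (253, [613.0, -37.0, 77.0]), (278, [618.0, -26.0, 70.0])]
265 [(230, [618.0, -47.0, 73.0]), (253, [614.0, -37.0, 81.0]), (278, [618.0, -26.0, 74.0])]
270 [(230, [611.0, -46.0, 90.0]), (253, [616.0, -37.0, 81.0]), (278, [611.0, -27.0, 89.0])]
TCP proj [[253.07412173 229.73535862]
 [253.02468362 240.7946815 ]
 [253.12714541 213.54707099]]
```

View pics/w7c.png

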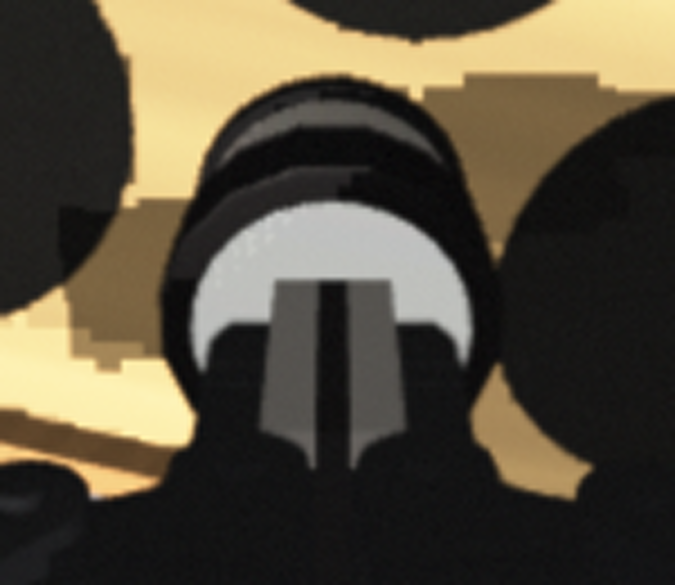

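```bash
python3 - <<'E'
from h import *
M=cp("wrist")["mount"]
for z in(10,0,-13,-20,-35,-50): print(z,wproj(M,[[42.5,-11,z],[57,-11,z],[42.5,11,z],[3,-11,z],[10,-11,z]]).round(0).tolist())
im=cv2.imread("pics/w6.png");cv2.imwrite("pics/w6d.png",cv2.resize(im[200:384,60:420],None,fx=2.2,fy=2.2))
d=np.load("w6.npz")["d"]
K=cp("wrist")["mtx"];v,u=np.mgrid[:384,:512];a=np.stack([(u-K[0,2])/K[0,0],(v-K[1,2])/K[0,0]],-1);th=np.linalg.norm(a,axis=-1)
P=np.concatenate([a*(np.tan(th)/th*d)[...,None],d[...,None]],-1);W=P@M[:3,:3].T+M[:3,3]
for r in range(236,310,6): print(r,[(c,W[r,c].round(0).tolist()) for c in (350,360,370,385)])
E
```

```text
10 [[320.0, 207.0], [342.0, 207.0], [317.0, 238.0], [258.0, 207.0], [269.0, 207.0]]
0 [[324.0, 212.0], [346.0, 212.0], [321.0, 245.0], [258.0, 213.0], [270.0, 213.0]]
-13 [[329.0, 221.0], [353.0, 220.0], [325.0, 255.0], [258.0, 221.0], [271.0, 221.0]]
-20 [[332.0, 225.0], [357.0, 225.0], [328.0, 261.0], [259.0, 226.0], [272.0, 226.0]]
-35 [[339.0, 237.0], [366.0, 236.0], [334.0, 275.0], [259.0, 238.0], [274.0, 238.0]]
-50 [[347.0, 251.0], [376.0, 250.0], [341.0, 291.0], [260.0, 253.0], [276.0, 253.0]]
236 [(350, [122.0, 82.0, 162.0]), (360, [135.0, 83.0, 162.0]), (370, [150.0, 83.0, 162.0]), (385, [172.0, 84.0, 163.0])]
242 [(350, [47.0, -10.0, -39.0]), (360, [137.0, 91.0, 163.0]), (370, [151.0, 92.0, 162.0]), (385, [173.0, 93.0, 163.0])]
248 [(350, [45.0, -11.0, -47.0]), (360, [138.0, 100.0, 162.0]), (370, [152.0, 100.0, 162.0]), (385, [174.0, 102.0, 162.0])]
254 [(350, [44.0, -10.0, -50.0]), (360, [48.0, -10.0, -52.0]), (370, [154.0, 110.0, 162.0]), (385, [176.0, 111.0, 162.0])]
260 [(350, [44.0, -8.0, -52.0]), (360, [46.0, -10.0, -57.0]), (370, [54.0, -6.0, -51.0]), (385, [178.0, 
[... 269 characters left out ...]
[43.0, -1.0, -58.0]), (360, [43.0, -8.0, -68.0]), (370, [46.0, -10.0, -72.0]), (385, [51.0, -11.0, -74.0])]
284 [(350, [43.0, 1.0, -59.0]), (360, [43.0, -6.0, -69.0]), (370, [46.0, -8.0, -73.0]), (385, [49.0, -12.0, -80.0])]
290 [(350, [43.0, 3.0, -61.0]), (360, [43.0, -4.0, -70.0]), (370, [42.0, -11.0, -81.0]), (385, [48.0, -12.0, -82.0])]
296 [(350, [43.0, 6.0, -61.0]), (360, [43.0, -2.0, -72.0]), (370, [41.0, -11.0, -85.0]), (385, [47.0, -11.0, -85.0])]
302 [(350, [43.0, 8.0, -63.0]), (360, [33.0, -17.0, -94.0]), (370, [40.0, -11.0, -88.0]), (385, [45.0, -11.0, -89.0])]
308 [(350, [29.0, -16.0, -96.0]), (360, [32.0, -17.0, -97.0]), (370, [36.0, -16.0, -97.0]), (385, [44.0, -11.0, -92.0])]
```

View pics/w6d.png

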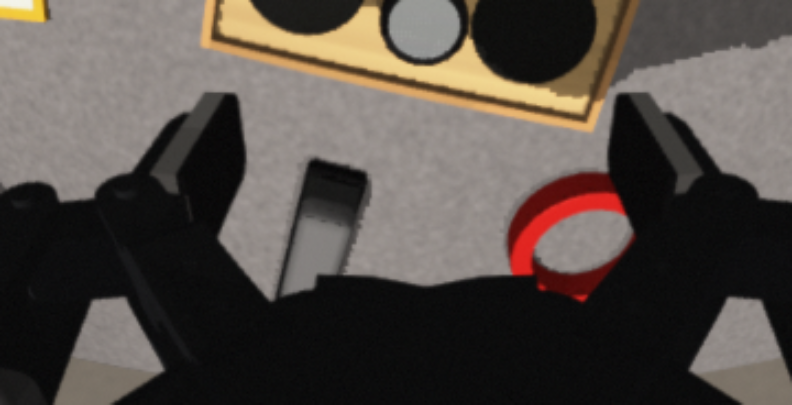

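The wrist-camera geometry explains the miss. The real fingertips sit about 22 mm behind the reported TCP: the open tips appear at tool z≈−36 where −13 was expected, and the shut tips rest on the lens top at z 44 with TCP at z 22. The fingers closed above the ring, and the loupe is still upright. I'll lift off, open and re-measure.

Emit:
{"method": "move_arm", "body": {
  "targets": [
    [0,0,-1,0,0,0,255],
    [0,0,-4,0,0,0,255],
    [0,-1,-8,0,0,0,0],
    [0,-3.1,-12,0,0,0,0],
    [0,-3.1,-14.3,0,0,0,0],
    [0,-3.1,-14.3,0,0,0,0],
    [0,-3.1,-14.3,0,0,0,0],
    [0,-3.1,-14.3,0,0,0,0]
  ]
}}

```text
clock: 26.65
position: [589.3, -37.3, 159.7]
ee_rot: [0.707, 0.707, -0.001, -0.001]
contact_force: [0.6, 0.3, -0.4]
gripper_width: 85.3
```

```bash
cat >> h.py <<'E'
def wcloud(T,d):
    K=cp("wrist")["mtx"];v,u=np.mgrid[:384,:512];a=np.stack([(u-K[0,2])/K[0,0],(v-K[1,2])/K[0,0]],-1);th=np.linalg.norm(a,axis=-1)
    P=np.concatenate([a*(np.tan(th)/th*d)[...,None],d[...,None]],-1);return P@T[:3,:3].T+T[:3,3]
def top(T,d,z,xy,R=40):
    W=wcloud(T,d);m=(abs(W[...,2]-z)<4)&(abs(W[...,0]-xy[0])<R)&(abs(W[...,1]-xy[1])<R)&(d>0)
    k,l,st,c=cv2.connectedComponentsWithStats(m.astype(np.uint8));i=1+np.argmax(st[1:,4])
    Q=wtopl(T,np.argwhere(l==i)[:,::-1],z)[:,:2].astype(np.float32);cc,r=cv2.minEnclosingCircle(Q);return np.round(cc,1),round(r,1),Q.mean(0).round(1),np.median(W[l==i][:,2]).round(1)
E
python3 - <<'E'
from h import *
T,im,d=wsnap("w8");s=arm.read_state();print(s["position"],s["gripper_width"],s["contact_force"])
print(top(T,d,44,(622,-38)))
E
```

```text
[589.45044977 -37.31188564 159.77162649] 85.4635476993562 [-0.41478541  0.430076   -0.23674911]
(array([621.2, -37. ]), 21.1, array([620.9, -36.9], dtype=float32), np.float64(43.9))
```

View pics/w8.png

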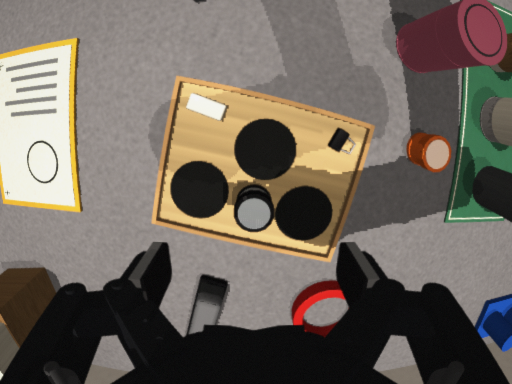

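The loupe hasn't moved and stands upright at (621.2,−37). This time the descent goes far enough.

Emit:
{"method": "move_arm", "body": {
  "targets": [
    [0,3.1,3,0,0,0,0],
    [0,3.1,7,0,0,0,0],
    [0,3.1,11,0,0,0,0],
    [0,3.1,14.5,0,0,0,0],
    [0,3.1,16,0,0,0,0],
    [0,3.1,16.6,0,0,0,0],
    [0,3.1,16.6,0,0,0,0],
    [0,3.1,16.6,0,0,0,0]
  ]
}}

```text
clock: 27.7
position: [622.1, -37.1, -3.2]
ee_rot: [0.707, 0.707, 0.001, 0.001]
contact_force: [0.5, -0.2, 1.2]
gripper_width: 85.7
```

```bash
python3 - <<'E'
from h import *
T,im,d=wsnap("w9");s=arm.read_state();print(s["position"],s["gripper_width"],s["contact_force"])
M=cp("wrist")["mount"];W=wcloud(M,d)
for r in range(236,270,6): print(r,[(c,W[r,c].round(0).tolist()) for c in (345,350,355)])
E
```

```text
[622.02426973 -37.08418049  -3.26808239] 85.60951247435337 [-0.50068674  0.50031655  0.65338972]
236 [(345, [55.0, 1.0, -8.0]), (350, [59.0, 2.0, -7.0]), (355, [62.0, 2.0, -8.0])]
242 [(345, [44.0, -11.0, -40.0]), (350, [47.0, -10.0, -39.0]), (355, [62.0, 6.0, -7.0])]
248 [(345, [43.0, -9.0, -44.0]), (350, [45.0, -10.0, -46.0]), (355, [48.0, -10.0, -46.0])]
254 [(345, [43.0, -7.0, -46.0]), (350, [44.0, -10.0, -51.0]), (355, [46.0, -10.0, -51.0])]
260 [(345, [43.0, -5.0, -47.0]), (350, [43.0, -9.0, -54.0]), (355, [44.0, -11.0, -58.0])]
266 [(345, [43.0, -2.0, -48.0]), (350, [43.0, -6.0, -55.0]), (355, [43.0, -9.0, -60.0])]
```

View pics/w9.png

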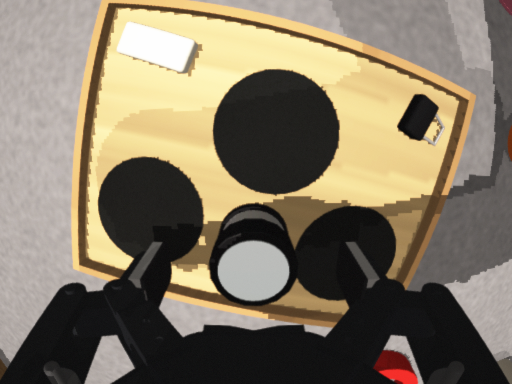

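The fingers straddle the loupe, whose lens is at (253,270), with the tips below the ring's top. Closing.

Emit:
{"method": "move_arm", "body": {
  "targets": [
    [0,0,0,0,0,0,255],
    [0,0,0,0,0,0,255],
    [0,0,0,0,0,0,255],
    [0,0,0,0,0,0,255],
    [0,0,0,0,0,0,255],
    [0,0,0,0,0,0,255],
    [0,0,0,0,0,0,255],
    [0,0,0,0,0,0,255]
  ]
}}

```text
clock: 28.75
position: [621.7, -37.2, -4.0]
ee_rot: [0.707, 0.707, 0.0, 0.0]
contact_force: [-1.0, 1.3, 5.3]
gripper_width: 40.3
```

Emit:
{"method": "move_arm", "body": {
  "targets": [
    [0,0,-2,0,0,0,255],
    [0,0,-5,0,0,0,255],
    [0,0,-8,0,0,0,255],
    [-3,-0.6,-8,0,0,0,255],
    [-7,-1.3,-8,0,0,0,255],
    [-12,-2.2,-8,0,0,0,255],
    [-17,-3.2,-8,0,0,0,255],
    [-22,-4.1,-8,0,0,0,255],
    [-26,-4.8,-8,0,0,0,255],
    [-27.85,-5.17,-8,0,0,0,255],
    [-27.85,-5.17,-8,0,0,0,255],
    [-27.85,-5.17,-6,0,0,0,255],
    [-27.85,-5.17,-6,0,0,0,255],
    [-27.85,-5.17,-6,0,0,0,255]
  ]
}}

```text
clock: 30.5
position: [570.0, -314.9, 55.7]
ee_rot: [0.707, 0.708, -0.0, 0.0]
contact_force: [0.3, 0.4, -0.5]
gripper_width: 40.3
```

```bash
python3 - <<'E'
from h import *
T,im,d=wsnap("w10");s=arm.read_state();print(s["position"],s["gripper_width"],s["contact_force"])
im2,d=arm.get_image("side");cv2.imwrite("pics/d10.png",cv2.resize(im2[230:384,270:450],None,fx=4,fy=3.8,interpolation=cv2.INTER_CUBIC))
E
```

```text
[ 570.14431453 -315.13126294   56.04395281] 40.423566586583426 [-0.12072837  0.56969615 -1.24067463]
```

View pics/w10.png

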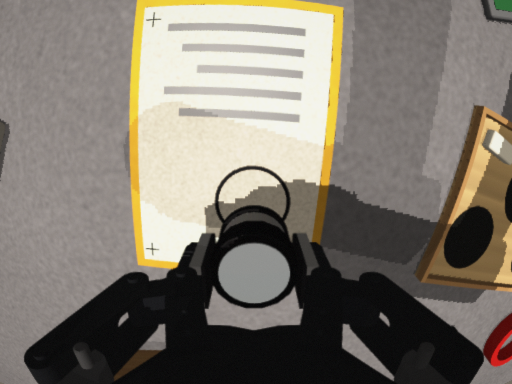

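View pics/d10.png

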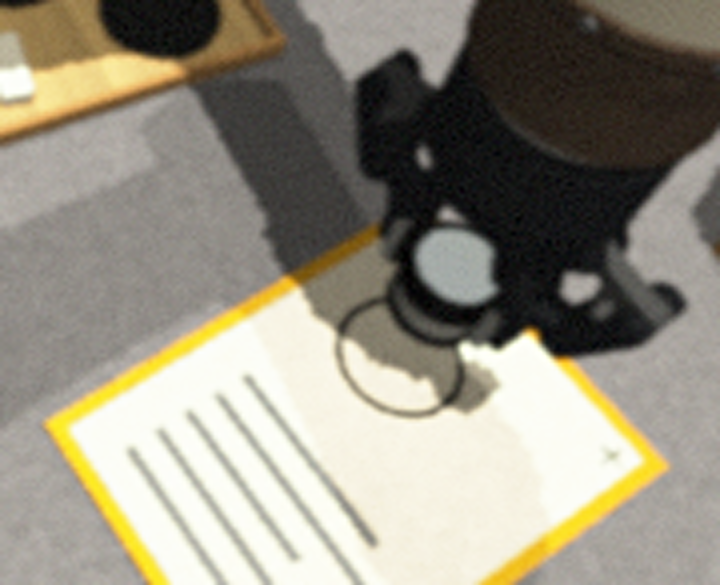

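```bash
python3 - <<'E'
from h import *
z=np.load("w10.npz");T=z["T"];im=z["im"];d=z["d"]
W=wcloud(T,d)
zt=np.median(W[255:290,240:265,2]);print("lens z",zt)
m=(abs(W[...,2]-zt)<4)&(abs(W[...,0]-570)<30)&(abs(W[...,1]+315)<22);Q=wtopl(T,np.argwhere(m)[:,::-1],zt)[:,:2].astype(np.float32);print(cv2.minEnclosingCircle(Q))
for yy in(-325,-315,-305):
    k=m&(abs(W[...,1]-yy)<3);print(yy,W[k][:,2].mean(), np.polyfit(W[k][:,0],W[k][:,2],1))
g=cv2.cvtColor(im,cv2.COLOR_BGR2GRAY).astype(float)
from scipy.ndimage import map_coordinates
a=np.linspace(np.pi*.62,np.pi*1.38,150);best=[]
for x in np.arange(560,580,.5):
  for y in np.arange(-325,-305,.5):
    uv=wproj(T,np.c_[x+28*np.cos(a),y+28*np.sin(a),0*a+5]);best.append((map_coordinates(g,[uv[:,1],uv[:,0]],order=1).mean(),x,y))
print(sorted(best)[:3])
E
```

```text
lens z 103.97382840277892
((569.8578491210938, -315.0395812988281), 24.203922271728516)
-325 103.71809500162524 [1.11139051e-02 9.73953780e+01]
-315 103.7540620276756 [1.20181127e-02 9.69260050e+01]
-305 103.72220935823157 [1.59877234e-02 9.46262859e+01]
[(np.float64(35.2128210522589), np.float64(570.5), np.float64(-315.5)), (np.float64(37.51142822532111), np.float64(570.5), np.float64(-316.0)), (np.float64(40.378327214470836), np.float64(570.5), np.float64(-315.0))]
```

The loupe is level. Its measured centre is (569.9,−315.0) with the underside at z 64, and the ring is at (570,−315.5). Lowering 59 mm.

Emit:
{"method": "move_arm", "body": {
  "targets": [
    [-0.04,0,2.5,0,0,0,255],
    [-0.04,0,4.8,0,0,0,255],
    [-0.04,0,5.6,0,0,0,255],
    [-0.04,0,5.9,0,0,0,255],
    [-0.04,0,5.9,0,0,0,255],
    [-0.04,0,5.9,0,0,0,255]
  ]
}}

```text
clock: 31.35
position: [570.1, -316.4, -2.8]
ee_rot: [0.707, 0.707, 0.0, 0.001]
contact_force: [-0.3, 0.6, -1.4]
gripper_width: 39.9
```

Emit:
{"method": "move_arm", "body": {
  "targets": [
    [0,0,0,0,0,0,0],
    [0,0,0,0,0,0,0],
    [0,0,0,0,0,0,0],
    [0,0,0,0,0,0,0],
    [0,0,0,0,0,0,0],
    [0,0,0,0,0,0,0],
    [0,0,-4,0,0,0,0],
    [0,0,-9,0,0,0,0],
    [0,0,-14,0,0,0,0],
    [0,-1,-18,0,0,0,0],
    [0,-3,-20,0,0,0,0],
    [0,-3,-20,0,0,0,0],
    [0,-3,-20,0,0,0,0]
  ]
}}

```text
clock: 32.98
position: [539.2, -315.9, 195.3]
ee_rot: [0.707, 0.707, -0.0, -0.001]
contact_force: [0.3, -0.0, -1.1]
gripper_width: 85.4
```

```bash
python3 - <<'E'
from h import *
T,im,d=wsnap("w11");s=arm.read_state();print(s["position"],s["gripper_width"],s["contact_force"])
print(top(T,d,45,(570,-315)))
cv2.imwrite("pics/w11c.png",cv2.resize(im[100:280,150:350],None,fx=3.3,fy=3.3,interpolation=cv2.INTER_CUBIC))
E
```

```text
[ 539.18164842 -315.80419161  194.81802581] 85.19552939411638 [ 0.5520769  -0.39852195 -0.57934552]
(array([ 570.3, -316.1]), 21.1, array([ 569.9, -315.8], dtype=float32), np.float64(45.0))
```

View pics/w11c.png

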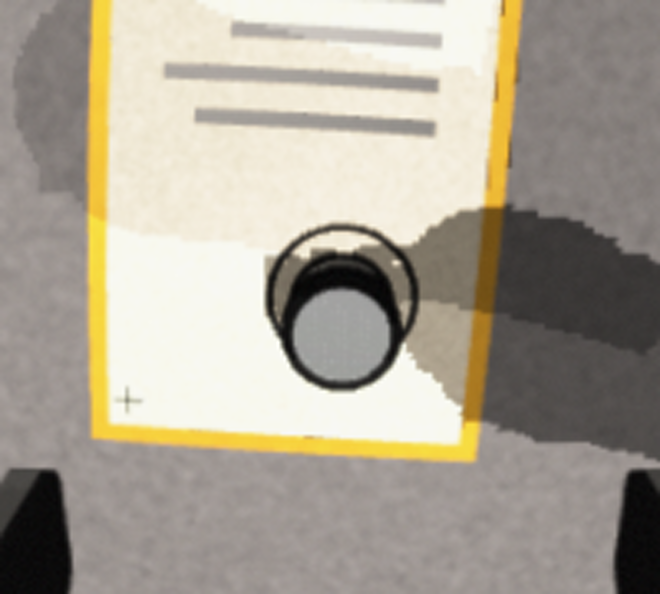

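The loupe stands at (570,−316), within about 1 mm of the ring's centre. Now to look at the three on the mat.

Emit:
{"method": "move_arm", "body": {
  "targets": [
    [3,0,-4,0,0,0,0],
    [8,0,-4,0,0,0,0],
    [14,0,-4,0,0,0,0],
    [20,0,-4,0,0,0,0],
    [26,0,-4,0,0,0,0],
    [32,0,-4,0,0,0,0],
    [38,0,-4,0,0,0,0],
    [44,0,-4,0,0,0,0],
    [50,-1,-4,0,0,0,0],
    [56,-2,-4,0,0,0,0],
    [60,-2,-4,0,0,0,0],
    [60.9,-2,-4,0,0,0,0],
    [60.9,-2,-4,0,0,0,0],
    [60.9,-2,-4,0,0,0,0]
  ]
}}

```text
clock: 34.78
position: [519.5, 291.8, 235.9]
ee_rot: [0.708, 0.707, -0.001, 0.0]
contact_force: [-0.5, -0.1, 1.0]
gripper_width: 85.5
```

```bash
python3 - <<'E'
from h import *
T,im,d=wsnap("w12");s=arm.read_state();print(s["position"],s["gripper_width"],s["contact_force"])
print(top(T,d,148,(600,293)),top(T,d,123,(508,293)),top(T,d,103,(415,293)))
E
```

```text
[519.5521016  291.62987411 236.18322235] 85.12883497728403 [-0.33942898 -0.30348211  0.12916542]
(array([599.6, 291.9]), 29.5, array([598.6, 291.8], dtype=float32), np.float64(147.7)) (array([506.8, 292.7]), 31.6, array([506.4, 292.7], dtype=float32), np.float64(123.2)) (array([416.1, 292.7]), 25.2, array([416. , 292.7], dtype=float32), np.float64(102.9))
```

View pics/w12.png

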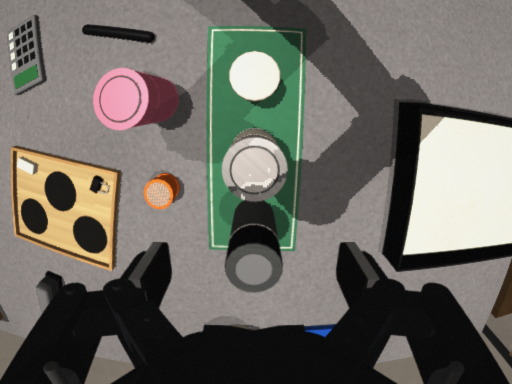

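```bash
python3 - <<'E'
from h import *
for n in("w8","w6"):
    z=np.load(n+".npz");T=z["T"];g=cv2.cvtColor(z["im"],cv2.COLOR_BGR2GRAY)
    W=wcloud(T,z["d"])
    for nm,xy in(("flask",(608,-99)),("tin",(563,-24.5)),("jar",(637,21))):
        m=((g<32)&(abs(W[...,0]-xy[0])<37)&(abs(W[...,1]-xy[1])<37)&(abs(W[...,2]-4)<3)).astype(np.uint8)
        Q=wtopl(T,np.argwhere(m)[:,::-1],4.5)[:,:2].astype(np.float32)
        k=np.hypot(*(Q-xy).T)<37;e=cv2.minEnclosingCircle(Q[k]);print(n,nm,k.sum(),np.round(e[0],1),round(e[1],1),Q[k].mean(0).round(1))
E
```

```text
w8 flask 2403 [608.9 -98.8] 32.7 [608.1 -98.4]
w8 tin 2770 [563.2 -24.3] 32.8 [562.8 -24.5]
w8 jar 2310 [637.7  21. ] 33.3 [636.6  20.9]
w6 flask 2376 [608.5 -98.7] 32.7 [608.1 -98.4]
w6 tin 2733 [563.1 -24.3] 32.8 [562.7 -24.6]
w6 jar 2285 [637.6  21. ] 33.1 [636.6  20.9]
```

The coasters measured directly on the empty tray are flask (608.5,−98.7), tin (563,−24.4) and jar (637.3,21), matching the start positions. Flask goes back first.

Emit:
{"method": "move_arm", "body": {
  "targets": [
    [0,4,0,0,0,0,0],
    [0,8.1,2,0,0,0,0],
    [0,8.1,5,0,0,0,0],
    [0,8.1,5,0,0,0,0],
    [0,8.1,10,0,0,0,0],
    [0,8.1,13.5,0,0,0,0],
    [0,8.1,14.2,0,0,0,0],
    [0,8.1,14.2,0,0,0,0],
    [0,8.1,14.2,0,0,0,255],
    [0,8.1,14.2,0,0,0,255],
    [0,8.1,14.2,0,0,0,255],
    [0,8.1,14.2,0,0,0,255],
    [0,8.1,14.2,0,0,0,255],
    [0,8.1,14.2,0,0,0,255],
    [0,8.1,14.2,0,0,0,255]
  ]
}}

```text
clock: 36.7
position: [601.7, 293.2, 96.9]
ee_rot: [0.707, 0.707, 0.002, 0.001]
contact_force: [-0.3, -1.2, 5.3]
gripper_width: 56.4
```

Emit:
{"method": "move_arm", "body": {
  "targets": [
    [0,0,-2,0,0,0,255],
    [0,0,-5,0,0,0,255],
    [0,0,-8,0,0,0,255],
    [-3,0,-8,0,0,0,255],
    [-7,0.1,-8,0,0,0,255],
    [-12,0.2,-8,0,0,0,255],
    [-17,0.3,-8,0,0,0,255],
    [-22,0.4,-8,0,0,0,255],
    [-27,0.5,-8,0,0,0,255],
    [-32,0.6,-8,0,0,0,255],
    [-36,0.7,-8,0,0,0,255],
    [-38.5,0.8,-8,0,0,0,255],
    [-39.1,0.8,-8,0,0,0,255],
    [-39.1,0.8,-5,0,0,0,255],
    [-39.1,0.8,-3,0,0,0,255],
    [-39.1,0.8,-3,0,0,0,255],
    [-39.1,0.8,-3,0,0,0,255]
  ]
}}

```text
clock: 38.83
position: [608.8, -97.9, 124.9]
ee_rot: [0.707, 0.707, 0.0, 0.0]
contact_force: [0.2, 0.9, -2.1]
gripper_width: 56.7
```

```bash
python3 - <<'E'
from h import *
T,im,d=wsnap("w13");s=arm.read_state();print(s["position"],s["gripper_width"],s["contact_force"])
W=wcloud(T,d)
for z in(172,174,176,178,180): 
    m=(abs(W[...,2]-z)<1)&(abs(W[...,0]-608)<40)&(abs(W[...,1]+98)<26);print(z,m.sum(),W[m].mean(0).round(1) if m.any() else "", W[m].min(0).round(1) if m.any() else "")
E
```

```text
[609.06404476 -97.91522712 125.38273757] 56.53836116144997 [ 0.94293032 -0.04036082 -2.77452764]
172 204 [583.7 -97.6 172.2] [ 579.3 -123.4  171. ]
174 808 [597.7 -91.9 174.4] [ 579.9 -123.8  173. ]
176 8949 [606.2 -97.9 176. ] [ 580.1 -124.   175. ]
178 567 [ 604.9 -103.4  177.2] [ 580.8 -123.3  177. ]
180 0
```

View pics/w13.png

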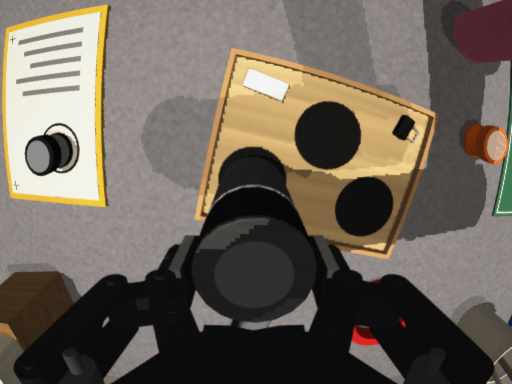

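Emit:
{"method": "move_arm", "body": {
  "targets": [
    [-0.05,0,1.5,0,0,0,255],
    [-0.05,0,2.4,0,0,0,255],
    [-0.05,0,2.68,0,0,0,255],
    [-0.05,0,2.68,0,0,0,255],
    [-0.05,0,2.68,0,0,0,255],
    [-0.05,0,2.68,0,0,0,0],
    [-0.05,0,2.68,0,0,0,0],
    [-0.05,0,2.68,0,0,0,0],
    [-0.05,0,2.68,0,0,0,0],
    [-0.05,0,2.68,0,0,0,0],
    [-0.05,0,2.68,0,0,0,0],
    [-0.05,0,0,0,0,0,0],
    [-0.05,0,-5,0,0,0,0],
    [-0.05,0,-10,0,0,0,0],
    [-0.05,-3,-12,0,0,0,0],
    [-0.05,-3,-12,0,0,0,0],
    [-0.05,-3,-12,0,0,0,0]
  ]
}}

```text
clock: 41.0
position: [578.2, -98.5, 243.8]
ee_rot: [0.707, 0.707, -0.0, -0.0]
contact_force: [0.5, 0.3, -0.3]
gripper_width: 85.6
```

```bash
python3 - <<'E'
from h import *
T,im,d=wsnap("w14");s=arm.read_state();print(s["position"],s["gripper_width"],s["contact_force"])
print(top(T,d,149,(608,-98)))
E
```

```text
[578.20782689 -98.53843774 243.16528252] 85.39115858348697 [-0.02866153 -0.2123892   0.16995981]
(array([ 607.5, -100.1]), 29.4, array([ 606.8, -100.3], dtype=float32), np.float64(148.7))
```

View pics/w14.png

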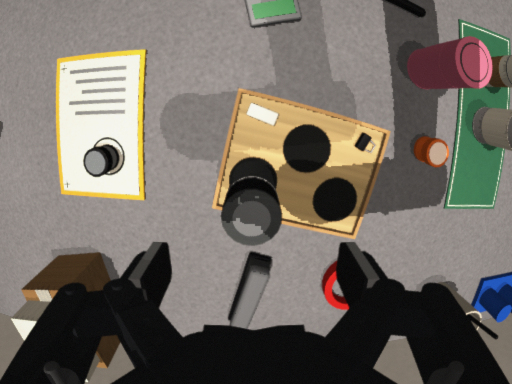

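Flask is back on its coaster (607.5,−100). Tin next.

Emit:
{"method": "move_arm", "body": {
  "targets": [
    [3,-0.5,0,0,0,0,0],
    [8,-1.5,0,0,0,0,0],
    [14,-2.5,0,0,0,0,0],
    [20,-3.6,0,0,0,0,0],
    [26,-4.7,0,0,0,0,0],
    [32,-5.8,0,0,0,0,0],
    [37,-6.8,2,0,0,0,0],
    [39.1,-7.1,4,0,0,0,0],
    [39.1,-7.1,6,0,0,0,0],
    [39.1,-7.1,7,0,0,0,0],
    [39.1,-7.1,11,0,0,0,0],
    [39.1,-7.1,15.5,0,0,0,0],
    [39.1,-7.1,17.5,0,0,0,0],
    [39.1,-7.1,17.5,0,0,0,0],
    [39.1,-7.1,17.5,0,0,0,255],
    [39.1,-7.1,17.5,0,0,0,255],
    [39.1,-7.1,17.5,0,0,0,255],
    [39.1,-7.1,17.5,0,0,0,255],
    [39.1,-7.1,17.5,0,0,0,255],
    [39.1,-7.1,17.5,0,0,0,255]
  ]
}}

```text
clock: 43.55
position: [508.7, 293.0, 71.2]
ee_rot: [0.707, 0.707, 0.002, 0.0]
contact_force: [1.1, -1.8, 6.4]
gripper_width: 60.6
```

Emit:
{"method": "move_arm", "body": {
  "targets": [
    [0,0,-2,0,0,0,255],
    [0,0,-5,0,0,0,255],
    [0,0,-8,0,0,0,255],
    [-3,1,-8,0,0,0,255],
    [-7,2.5,-8,0,0,0,255],
    [-12,4,-8,0,0,0,255],
    [-17,5,-8,0,0,0,255],
    [-22,5.6,-8,0,0,0,255],
    [-27,5.6,-8,0,0,0,255],
    [-30.5,5.6,-8,0,0,0,255],
    [-31.7,5.6,-8,0,0,0,255],
    [-31.7,5.6,-5,0,0,0,255],
    [-31.7,5.6,-3,0,0,0,255],
    [-31.7,5.6,-3,0,0,0,255],
    [-31.7,5.6,-3,0,0,0,255]
  ]
}}

```text
clock: 45.42
position: [563.9, -24.1, 99.8]
ee_rot: [0.707, 0.707, 0.0, 0.0]
contact_force: [0.5, 0.2, -4.3]
gripper_width: 60.3
```

```bash
python3 - <<'E'
from h import *
T,im,d=wsnap("w15");s=arm.read_state();print(s["position"],s["gripper_width"],s["contact_force"])
W=wcloud(T,d)
for z in(146,148,150,152,154): 
    m=(abs(W[...,2]-z)<1)&(abs(W[...,0]-563)<40)&(abs(W[...,1]+24)<26);print(z,m.sum(),W[m].mean(0).round(1) if m.any() else "", W[m].min(0).round(1) if m.any() else "")
E
```

```text
[564.1632296  -24.07474062 100.20320773] 60.34472145208528 [ 0.54361519  0.25757106 -4.70481244]
146 66 [534.1 -24.  145.8] [531.6 -46.  145. ]
148 115 [534.7 -23.9 148.3] [531.3 -49.7 147. ]
150 1061 [554.3 -20.7 150.6] [531.2 -49.9 149. ]
152 10337 [559.8 -24.1 152. ] [530.9 -50.  151. ]
154 658 [559.2 -26.3 153.3] [532.8 -47.9 153. ]
```

View pics/w15.png

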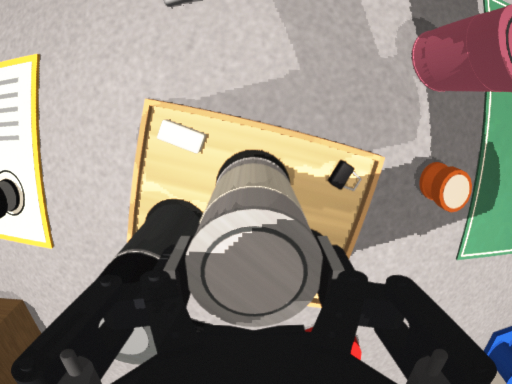

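Emit:
{"method": "move_arm", "body": {
  "targets": [
    [0,0.05,1.5,0,0,0,255],
    [0,0.05,2.4,0,0,0,255],
    [0,0.05,2.78,0,0,0,255],
    [0,0.05,2.78,0,0,0,255],
    [0,0.05,2.78,0,0,0,255],
    [0,0.05,2.78,0,0,0,0],
    [0,0.05,2.78,0,0,0,0],
    [0,0.05,2.78,0,0,0,0],
    [0,0.05,2.78,0,0,0,0],
    [0,0.05,2.78,0,0,0,0],
    [0,0.05,2.78,0,0,0,0],
    [0,0,0,0,0,0,0],
    [0,0,-5,0,0,0,0],
    [0,0,-10,0,0,0,0],
    [0,0,-14,0,0,0,0],
    [0,0,-14,0,0,0,0],
    [0,0,-14,0,0,0,0]
  ]
}}

```text
clock: 47.6
position: [562.8, -24.5, 238.7]
ee_rot: [0.707, 0.707, -0.0, -0.001]
contact_force: [0.0, 0.4, 0.2]
gripper_width: 85.3
```

```bash
python3 - <<'E'
from h import *
T,im,d=wsnap("w16");s=arm.read_state();print(s["position"],s["gripper_width"],s["contact_force"])
print(top(T,d,124,(563,-24)),top(T,d,149,(608,-98)))
E
```

```text
[562.55383551 -24.64094421 238.03243043] 85.2181456119497 [ 0.51895053 -0.05416976  0.08759456]
(array([562.6, -24.9]), 31.8, array([562. , -24.9], dtype=float32), np.float64(124.2)) (array([607.5, -99.6]), 29.4, array([605.1, -97.6], dtype=float32), np.float64(148.8))
```

View pics/w16.png

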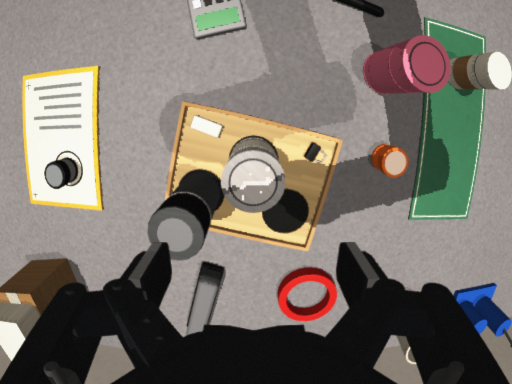

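Tin is back (562.6,−24.9). Jar last.

Emit:
{"method": "move_arm", "body": {
  "targets": [
    [3,-1.4,0,0,0,0,0],
    [8,-3.7,0,0,0,0,0],
    [13.5,-6.3,0,0,0,0,0],
    [19,-8.9,0,0,0,0,0],
    [24.5,-11.4,0,0,0,0,0],
    [29.5,-13.7,1,0,0,0,0],
    [31.7,-14.7,4,0,0,0,0],
    [31.7,-14.7,8,0,0,0,0],
    [31.7,-14.7,9,0,0,0,0],
    [31.7,-14.7,9,0,0,0,0],
    [31.7,-14.7,13,0,0,0,0],
    [31.7,-14.7,17.5,0,0,0,0],
    [31.7,-14.7,19,0,0,0,0],
    [31.7,-14.7,19,0,0,0,0],
    [31.7,-14.7,19,0,0,0,255],
    [31.7,-14.7,19,0,0,0,255],
    [31.7,-14.7,19,0,0,0,255],
    [31.7,-14.7,19,0,0,0,255],
    [31.7,-14.7,19,0,0,0,255],
    [31.7,-14.7,19,0,0,0,255]
  ]
}}

```text
clock: 50.15
position: [417.2, 293.2, 51.2]
ee_rot: [0.707, 0.707, 0.002, 0.0]
contact_force: [-0.8, -1.3, 5.6]
gripper_width: 48.4
```

Emit:
{"method": "move_arm", "body": {
  "targets": [
    [0,0,-2,0,0,0,255],
    [0,0,-5,0,0,0,255],
    [0,0,-8,0,0,0,255],
    [0,3,-8,0,0,0,255],
    [0,8,-8,0,0,0,255],
    [-1,13,-8,0,0,0,255],
    [-4,17.5,-8,0,0,0,255],
    [-9,20.5,-8,0,0,0,255],
    [-14,22.1,-8,0,0,0,255],
    [-19.5,22.1,-8,0,0,0,255],
    [-24.5,22.1,-8,0,0,0,255],
    [-26.8,22.1,-8,0,0,0,255],
    [-27.1,22.1,-5,0,0,0,255],
    [-27.1,22.1,-3,0,0,0,255],
    [-27.1,22.1,-3,0,0,0,255],
    [-27.1,22.1,-3,0,0,0,255]
  ]
}}

```text
clock: 52.15
position: [638.2, 21.9, 80.3]
ee_rot: [0.707, 0.707, 0.001, 0.001]
contact_force: [0.1, 0.4, -2.3]
gripper_width: 48.4
```

```bash
python3 - <<'E'
from h import *
T,im,d=wsnap("w17");s=arm.read_state();print(s["position"],s["gripper_width"],s["contact_force"])
W=wcloud(T,d)
for z in(128,130,132,134,136): 
    m=(abs(W[...,2]-z)<1)&(abs(W[...,0]-637)<40)&(abs(W[...,1]-21)<22);print(z,m.sum(),W[m].mean(0).round(1) if m.any() else "", np.percentile(W[m],1,axis=0).round(1) if m.any() else "")
E
```

```text
[638.31765518  21.96406204  80.61534056] 48.63659548757051 [-1.39856619 -0.21015173 -2.2045927 ]
128 157 [614.6  22.  128. ] [611.4   0.8 127. ]
130 599 [626.8  23.3 130.5] [ 6.116e+02 -3.000e-01  1.291e+02]
132 7151 [634.7  21.6 131.9] [6.129e+02 1.000e-01 1.310e+02]
134 196 [632.   18.2 133.2] [613.8   1.4 133. ]
136 0
```

View pics/w17.png

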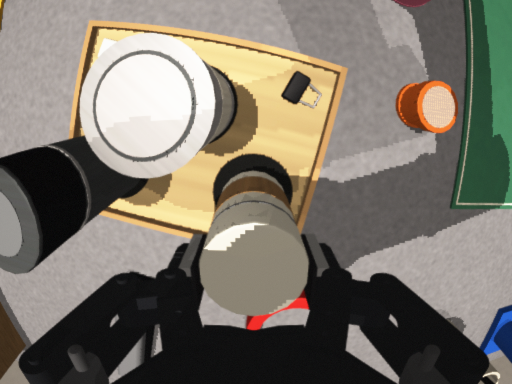

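Emit:
{"method": "move_arm", "body": {
  "targets": [
    [-0.06,0,1.5,0,0,0,255],
    [-0.06,0,2.4,0,0,0,255],
    [-0.06,0,2.77,0,0,0,255],
    [-0.06,0,2.77,0,0,0,255],
    [-0.06,0,2.77,0,0,0,255],
    [-0.06,0,2.77,0,0,0,0],
    [-0.06,0,2.77,0,0,0,0],
    [-0.06,0,2.77,0,0,0,0],
    [-0.06,0,2.77,0,0,0,0],
    [-0.06,0,2.77,0,0,0,0],
    [-0.06,0,2.77,0,0,0,0],
    [-0.06,0,0,0,0,0,0],
    [-0.06,0,-5,0,0,0,0],
    [-0.06,0,-10,0,0,0,0],
    [-0.06,0,-15,0,0,0,0],
    [-4,-6,-20,0,0,0,0],
    [-5,-6,-20,0,0,0,0],
    [-5,-6,-20,0,0,0,0],
    [-5,-6,-20,0,0,0,0]
  ]
}}

```text
clock: 54.58
position: [577.2, -28.6, 278.0]
ee_rot: [0.707, 0.707, -0.001, -0.001]
contact_force: [0.6, 0.3, 0.5]
gripper_width: 85.3
```

```bash
python3 - <<'E'
from h import *
T,im,d=wsnap("w18");s=arm.read_state();print(s["clock"],s["position"],s["gripper_width"],s["contact_force"])
print(top(T,d,124,(563,-24)),top(T,d,149,(608,-98)),top(T,d,104,(637,21)),top(T,d,45,(570,-315.5),30))
im,_=arm.get_image("side");cv2.imwrite("pics/d18.png",im)
im,_=arm.get_image("scene");cv2.imwrite("pics/s18.png",im)
E
```

```text
54.625 [577.31483809 -28.40068011 277.61315008] 85.2527957069303 [-0.12819133 -0.23932296 -0.03884871]
(array([562.9, -25. ]), 31.6, array([562.5, -24.9], dtype=float32), np.float64(124.2)) (array([607.3, -99.6]), 29.4, array([606.8, -99.3], dtype=float32), np.float64(148.8)) (array([635.2,  20.2]), 25.6, array([634.8,  19.9], dtype=float32), np.float64(103.8)) (array([ 570.8, -314. ]), 22.5, array([ 570.8, -313.7], dtype=float32), np.float64(44.9))
```

View pics/w18.png

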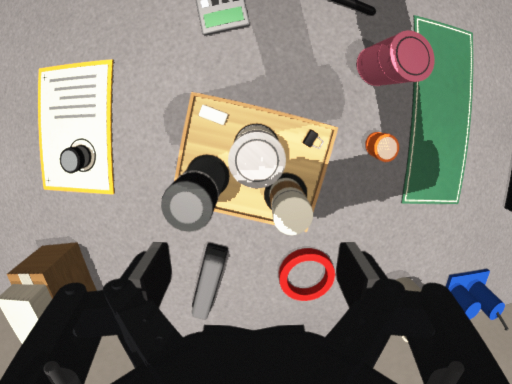

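View pics/d18.png

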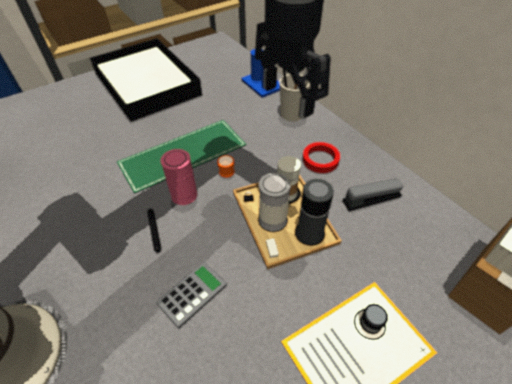

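All four are upright and free of the gripper. Every position is within about 2 mm of where it should be, and the jar is the furthest off. Handing in.

```bash
python3 - <<'E'
from bench import arm
print(arm.job_done())
E
```

```text
the job is handed in; nothing more can be done
None
```

I handed the job in at about 55 s. The jar, tin and flask went onto the mat in that order. The loupe then went onto the printed ring while all three waited there. After that I returned the flask, tin and jar to their own coasters.

**Last checks.** Everything stood upright with the gripper open and clear. These are the final wrist-camera readings, with the loupe's taken from close up just after I placed it.

| Thing | Measured at | Target | Off by |
|---|---|---|---|
| Loupe | (570.3, −316.1) | ring (569.5–570, −315.5) | about 1 mm |
| Flask | (607.3, −99.6) | start (607.6, −98.7) | about 1 mm |
| Tin | (562.9, −25.0) | start (562.8, −24.5) | under 1 mm |
| Jar | (635.2, 20.2) | start (636.8, 21.0) | about 2 mm |

The pink and orange look-alikes were not touched.

**What went wrong or disagreed:**
- **Loupe, first attempt:** the fingers closed above it and pressed on its lens with about 11 N. It stayed upright and did not move, and the second grasp held.
- **Cause:** the real fingertips sit about 22 mm behind the reported TCP, which does not match the description. The first grips on the jar, tin and flask were therefore higher than planned, but they held.
- **Loupe, last view:** the final distant, edge-of-image reading put the loupe at (570.8, −314.0), about 2 mm from the close-up one. I trusted the close-up.
- **Fixed cameras:** the scene and side cameras disagreed by about 4–5 mm, so I relied on the wrist camera.

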